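# Crank the board slide to its test position

## Task

The circuit board sits on a slide table whose drive shaft ends in a bare square: take the crank from the teal mat, fit it fully down onto the square shaft and wind it clockwise until the table's red pointer stands within the yellow band. Then lift the crank off the shaft and set it down anywhere on the teal mat again, upright with its hub flat on the mat, and let go. Move the table only by the crank, never by pushing it, and leave everything else on the bench where it is.

Things in the scene. Friction and masses are not known exactly. Their poses are not given: they have to be found in the camera images.
- crank_grip (a point): centre of the black grip block (24 x 24, 38 high) on the crank's turning axis: lift the crank here. z up the axis, x along the arm to the red knob; block and socket faces are square with x and y. Steel arm, 20 wide, 19 below this point; opposite it a counterweight, 30 wide, from x = -20 to -50, its top also 19 below this point; the crank balances about its axis
- crank_socket (a point): centre of the mouth of the square socket in the underside of the steel hub (40 x 40, 26 high), 53 below crank_grip, same axes. Socket 17 wide (shaft 14), 26 deep, mouth chamfered 2. The hub's flat underside lies at this height
- crank_knob (a point): centre of the crank's round red knob, 22 in diameter, 44 high, 75 from the turning axis along the crank's x and 58 above crank_socket. It spins freely on its vertical pin, so it can be held firmly while winding. The arm's top is 24 below this point
- crank: the loose crank as a whole, 0.32 kg; lies upright on the mat, socket down; origin and axes as crank_socket
- shaft_tip (a point): centre of the top of the steel square drive shaft standing upright on the grey gearbox (74 x 74, 60 high). Square 14 x 14, 24 high, its top 6 tapered to 9; sides along this point's x and y, z up; turns with the shaft. It is 88 above the bench. With the crank fully down, the hub rests on the collar 24 below this point
- shaft (a joint): angle of the drive shaft in rad, growing CLOCKWISE seen from above, range 0 to 17.5; starts between 0 and 2.2. Each full turn (6.283) moves the table 36 along the fixture's +y, away from the gearbox. Turning needs about 0.15 N m (2 N at the knob); the shaft stays where it is left
- pointer (a point): the red pointer, 3 wide, on the far (+x) edge of the table's carriage; the point lies on its top, x and y as the fixture; y points along the travel away from the gearbox
- carriage: the aluminium carriage, 80 x 70, with the green circuit board on it, top 61 above the bench; origin 30 above the bench at the middle of the carriage, y along its travel. Not to be pushed
- band: the yellow band, a clip 8 wide along the travel, on the dark bar beside the rail; origin at the middle of its width, y along the travel (pointer at y = 0 in this frame: middle of the band). At the start the pointer is short of it by 48 to 75
- slide: the fixed slide table: base plate 110 x 350; origin on the bench under the shaft's axis, z up, rails and travel along its +y
- mat_top (a point): centre of the top of the fixed teal mat, 260 x 260, 3 thick; x and y along its edges
- screwdriver: loose screwdriver with yellow handle, 170 long, at most 30 thick, lying along the mat's far edge; origin under the middle of its length
- parts_box: loose blue divided parts box 120 x 90 x 35; origin at the centre of its underside
- tape_roll: loose black roll of tape lying flat, 90 in diameter, 20 high; origin at the centre of its underside
- meter: loose grey hand multimeter lying flat, 85 x 160 x 40; origin at the centre of its underside
- flux_bottle: loose white bottle with red cap, 44 in diameter, 110 high; origin at the centre of its underside
- mug: loose blue mug, 76 in diameter, 85 high, handle on its own +y side; origin at the centre of its underside
- jar: loose glass jar with steel lid, 56 in diameter, 70 high; origin at the centre of its underside

How it is judged:
By the outcome, as a careful person would: the job done as asked, in the order asked, and still so for the second after the job is handed in, with the robot touching nothing.
It also fails if it takes over 72 s, if anything falls off the work surface, if the arm or the gripper's body presses on something with over 40 N, if the wrist force passes 120 N, or if a joint passes its speed limit or range.

## Robot

A 6-joint arm with a two-finger parallel gripper is mounted at the origin on the work surface. World frame = base frame: x ahead of the robot, y to its left, z up, the work surface at z = 0. Lengths are in m, angles in rad, forces in N, time in s.
With the tool pointing down it reaches from about 0.3 to 1 m from the base axis. Payload 5.1 kg.
Tool frame: the origin (TCP) lies midway between the tips of the shut fingers; the grasp point (between the pads) lies 19 mm behind it; y points along the fingers, z is the direction in which the jaws open and shut, and the axes are right-handed (so a half turn about y gives the same grasp; the last joint's range is limited). The gripper opens to 95 mm and grips with 3 to 60 N. Pads are 20 mm wide; open, the fingers measure 119 mm over their backs; the gripper's body (75 mm by 180 mm) begins 59 mm behind the grasp point.
Start: joints at [1.105, 0.124, 1.65, -0, 1.367, -0.083], TCP at [0.243, 0.603, 0.215] pointing down, gripper open.
Joint ranges: [-2.61, 2.61], [-1.02, 2.33], [0.03, 2.71], [-1.35, 4.49], [0.32, 2.68], [-2.91, 2.91]. Speed limits (rad/s): [2.57, 2.57, 3.14, 3.14, 3.14, 3.14].

## Interface

Orientations are given as a unit quaternion [x, y, z, w].
In Python, from cell import robot, imaging, outline_of, pinpoint gives the robot as it stands.
- The arm moves only by the shell command python3 -m inch 'ROWS' [OPENING] [FORCE]. ROWS is JSON, a list that holds one entry, the list of rows, each a list of 6 numbers: the shift along the world's x, y, z as a fraction of full scale, then the turn, a rotation vector about the world's x, y, z as a fraction of full scale. In form: [[[x, y, z, ax, ay, az], ...]]. A call has 1 to 10 rows; each row is the pose to reach, as a shift and turn from the pose measured when the call began; what a row does not reach only later rows make up. Full scale, the value 1, is 80 mm for a shift and 90 degrees for a turn. A row lasts 1/8 s, in which the tool goes at most 62.5 mm and 10.7 degrees, less where a joint would pass 70% of its speed; a pose out of reach is approached as far as the arm can. A call with a number of a shift or a turn outside -1 to 1 is refused whole. A call with a gripper value outside its range is refused whole. OPENING is the closure in counts, from 0 (fully open) to 255 (shut), set as the call begins (- or left out, the last holds). The fingers move at their own pace and stop on an object; FORCE is the grip in N (left out, the last holds). Time passes only in rows, so rows that repeat a pose let the fingers close. It gives the time, the measured TCP pose, the force and the opening at its end, in the units of the state.
- robot.read_state(): the state, without advancing time (a new reading comes with each control period).
- imaging.capture(name): name is "scene" or "top"; returns a dict with "img" (420x560x3 uint8, red, green, blue), "intrinsics" (3x3 intrinsics, pixels), "k1" (the pictures are not rectified: a ray, as slopes to the right and down, at radius r is drawn at 1 + k1 r^2 times it, then the intrinsics apply), "cam_to_world" (4x4, takes a point from camera to world coordinates). Camera axes: x right, y down, z forward; pixel columns grow to the right and rows downward; lengths in m; the calibration is good to about 2 mm. A picture is of the moment at which its call begins. There is no depth.
- robot.close_job(): hands the job in, once; it reports no verdict.
Trained networks look in the newest picture that a camera, given by its name, has taken for a name from the list of things; names that differ only in an ending like _2 or _b are one class to them, and where a whole thing is asked for, a point or a joint stands for the part that bears it (a point fixed in the world has none). Each returns a list of dicts, best first, with "conf" (0 to 1); they miss things now and then, are a little off and sometimes report something else, mostly with a low value. They report only what shows in the picture. A call takes as long as a camera call.
- outline_of(query, camera): "region" (420x560 bool, what is visible of it) and "bbox" ([left, top, width, height] in pixels, round what is visible of it).
- pinpoint(query, camera): "location" ([row, column] in pixels: a listed point, or the origin of a listed thing).
The state is a dict: "t": time; "q": joint angles; "qd": joint speeds; "effort": joint torques, N m; "position": TCP position; "orientation": TCP orientation; "wrist_force": force on the tool from outside, world axes, zero at the start; "ft_torque": the same for the moment, N m; "gripper_width": finger opening in m.
Only numpy, scipy, OpenCV 4.12 (cv2) and the standard library are available. Lean on these libraries where they do the work, as an engineer would, in place of code of your own. Each camera call takes 0.05 s, during which the arm holds its last target.

## Working session

There is one attempt and no reset: what is moved stays moved. The work goes in short steps, Python scripts to look and compute and a shell command to move; the robot and the scene stay as the last step left them, time stands still between calls to the robot, and variables do not carry over. Pictures are saved under pics/ and viewed, and the job is handed in when it is done.

```bash
ls; mkdir -p pics; cat > h.py <<'E'
import numpy as np, cv2
from cell import robot, imaging, outline_of, pinpoint
def cap(n,save=None):
    c=imaging.capture(n)
    if save: cv2.imwrite('pics/'+save,c['img'][:,:,::-1])
    return c
def ray(c,rc):
    K=np.array(c['intrinsics']);k1=c['k1'];T=np.array(c['cam_to_world'])
    d=np.array([(rc[1]-K[0,2])/K[0,0],(rc[0]-K[1,2])/K[1,1]]);u=d.copy()
    for _ in range(30): u=d/(1+k1*(u@u))
    v=T[:3,:3]@np.array([u[0],u[1],1]);return T[:3,3],v
def atz(c,rc,z):
    o,v=ray(c,rc);return o+v*(z-o[2])/v[2]
def proj(c,p):
    K=np.array(c['intrinsics']);k1=c['k1'];T=np.array(c['cam_to_world'])
    q=T[:3,:3].T@(np.array(p)-T[:3,3]);u=q[:2]/q[2];u=u*(1+k1*(u@u))
    return [K[1,1]*u[1]+K[1,2],K[0,0]*u[0]+K[0,2]]
def tri(c1,r1,c2,r2):
    A=[];b=[]
    for c,r in((c1,r1),(c2,r2)):
        o,v=ray(c,r);v=v/np.linalg.norm(v);P=np.eye(3)-np.outer(v,v);A.append(P);b.append(P@o)
    A=np.vstack(A);b=np.hstack(b);x,_,_,_=np.linalg.lstsq(A,b,rcond=None)
    return x,np.linalg.norm(A@x-b)
E
python3 - <<'E'
from h import *
s=robot.read_state();print({k:np.round(v,3) for k,v in s.items()})
a=cap('scene','s0.png');b=cap('top','t0.png')
for c in(a,b):print(np.round(c['cam_to_world'],3).tolist(),c['k1'],np.round(c['intrinsics'],0).tolist())
for n in['crank_grip','crank_knob','crank_socket','shaft_tip','pointer','band','slide','mat_top','carriage','screwdriver']:
    r={}
    for cn,c in(('scene',a),('top',b)):
        d=pinpoint(n,cn);r[cn]=d[0] if d else None
        print(n,cn,[(np.round(x['location'],1).tolist(),round(x['conf'],2)) for x in d[:3]])
    if r['scene'] and r['top']:
        x,e=tri(a,r['scene']['location'],b,r['top']['location']);print('   ',np.round(x,4),round(e,4))
E
```

```text
pics
{'t': np.float64(0.0), 'q': array([ 1.105,  0.124,  1.652, -0.   ,  1.367, -0.083]), 'qd': array([ 0.001,  0.   , -0.002,  0.001, -0.001,  0.001]), 'effort': array([ -0.   , -41.761, -35.993,   0.077,   0.049,  -0.   ]), 'position': array([0.243, 0.602, 0.213]), 'orientation': array([ 0.695, -0.135,  0.134, -0.693]), 'wrist_force': array([-0.13 , -1.021,  0.713]), 'ft_torque': array([0.015, 0.013, 0.019]), 'gripper_width': np.float64(0.095)}
[[0.301, 0.538, -0.788, 1.296], [0.953, -0.153, 0.26, -0.235], [0.02, -0.829, -0.559, 0.591], [0.0, 0.0, 0.0, 1.0]] -0.09212754981431855 [[413.0, 0.0, 280.0], [0.0, 413.0, 210.0], [0.0, 0.0, 1.0]]
[[-0.01, -0.986, 0.164, 0.356], [-1.0, 0.011, 0.003, 0.009], [-0.005, -0.164, -0.986, 1.234], [0.0, 0.0, 0.0, 1.0]] 0.006530184787653967 [[442.0, 0.0, 272.0], [0.0, 442.0, 214.0], [0.0, 0.0, 1.0]]
crank_grip scene [([183.0, 375.2], 0.97), ([240.6, 214.8], 0.41)]
crank_grip top [([237.2, 169.4], 0.65)]
    [0.4912 0.2898 0.0584] 0.0016
crank_knob scene [([177.1, 400.3], 0.76)]
crank_knob top [([244.4, 142.2], 0.73)]
    [0.4758 0.3684 0.055 ] 0.0099
[... 157 characters left out ...]
t_tip top [([160.4, 135.2], 0.53), ([216.8, 329.8], 0.39)]
    [0.6462 0.078  0.24  ] 0.3404
pointer scene [([236.8, 256.0], 0.65)]
pointer top [([193.0, 300.2], 0.98)]
    [ 0.6108 -0.0625  0.0465] 0.0028
band scene [([237.6, 286.7], 0.49)]
band top []
slide scene [([239.7, 216.3], 0.74)]
slide top [([221.7, 323.0], 0.73)]
    [ 0.5365 -0.1333 -0.0021] 0.0046
mat_top scene []
mat_top top [([238.2, 163.5], 0.79)]
carriage scene [([229.0, 255.5], 0.66), ([191.7, 281.2], 0.42)]
carriage top [([136.5, 287.9], 0.37)]
    [ 0.7281 -0.0593  0.1531] 0.0434
screwdriver scene [([227.4, 398.9], 0.71)]
screwdriver top [([198.7, 168.6], 0.66), ([244.9, 142.7], 0.44)]
    [ 0.6078  0.3074 -0.0054] 0.0029
```

View pics/s0.png

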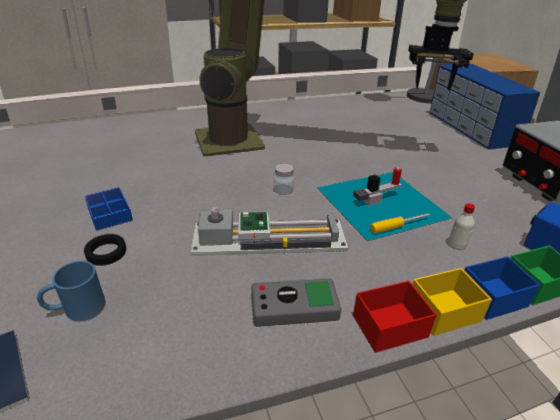

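View pics/t0.png

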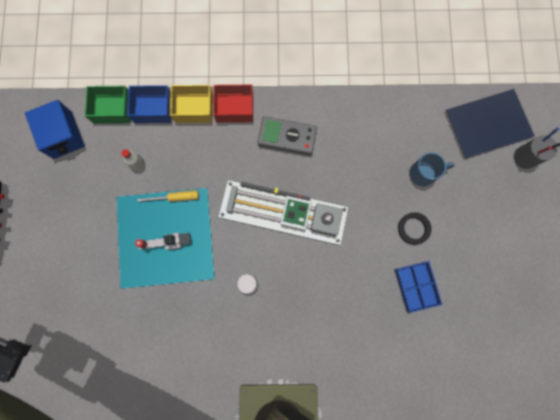

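```bash
python3 - <<'E'
import cv2
a=cv2.imread('pics/s0.png');b=cv2.imread('pics/t0.png')
cv2.imwrite('pics/c1.png',cv2.resize(b[150:270,230:390],None,fx=5,fy=5,interpolation=cv2.INTER_CUBIC))
cv2.imwrite('pics/c2.png',cv2.resize(b[180:300,90:250],None,fx=5,fy=5,interpolation=cv2.INTER_CUBIC))
cv2.imwrite('pics/c3.png',cv2.resize(a[170:290,180:340],None,fx=5,fy=5,interpolation=cv2.INTER_CUBIC))
cv2.imwrite('pics/c4.png',cv2.resize(a[140:260,310:470],None,fx=5,fy=5,interpolation=cv2.INTER_CUBIC))
E
```

```text
(no output)
```

View pics/c1.png

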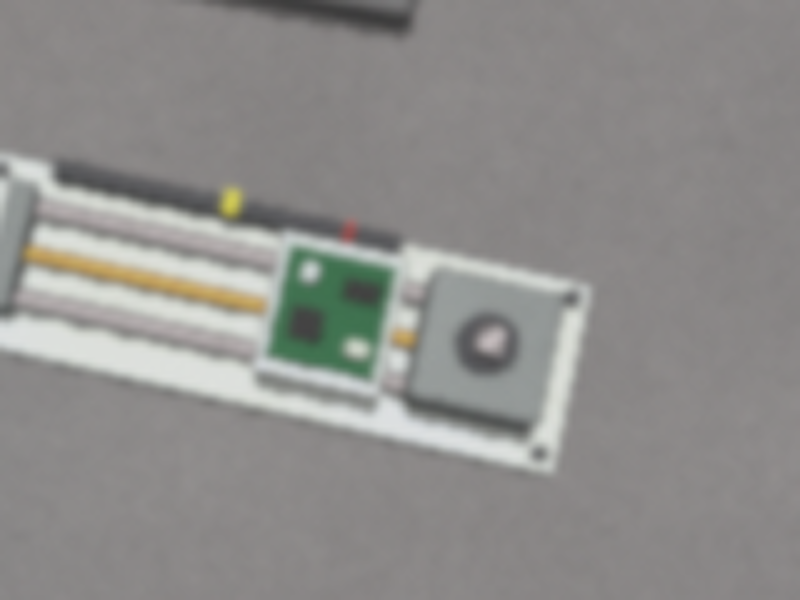

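View pics/c2.png

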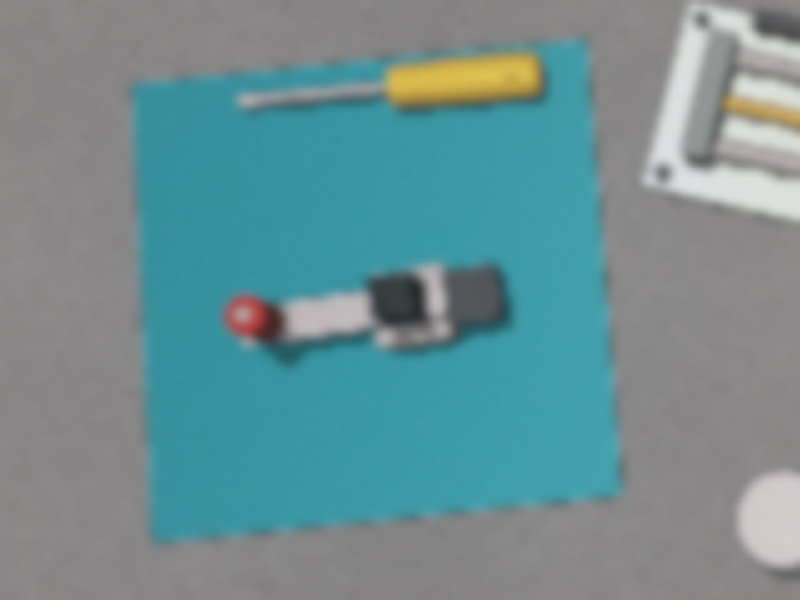

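View pics/c3.png

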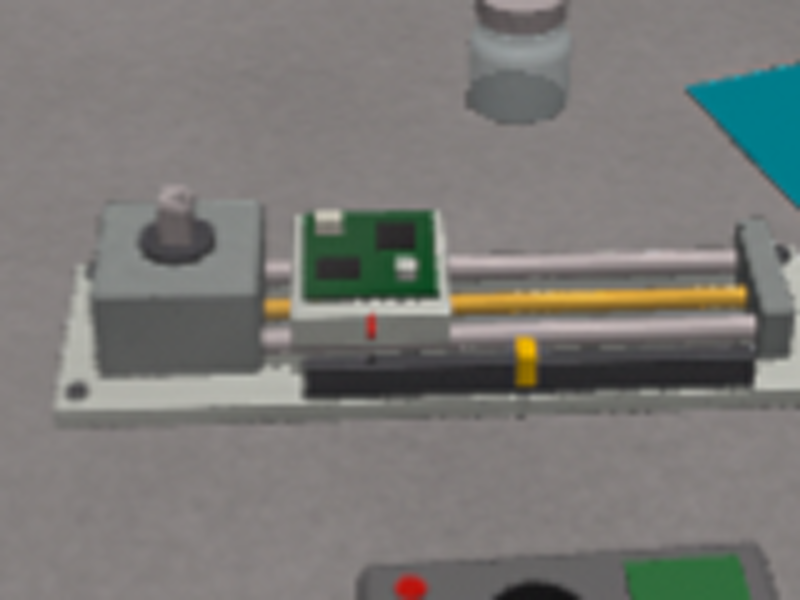

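View pics/c4.png

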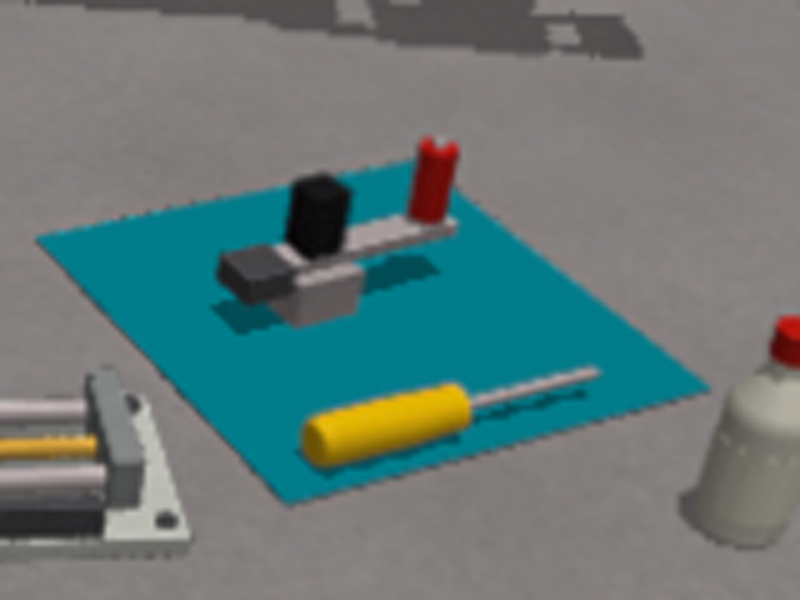

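Scene view: the gearbox is at about (215,228) px and the crank at (375,185). The pointer is at (254,235), short of the band at (286,240). The top view agrees: crank at (170,238), shaft at (328,218). Next I'll measure the poses properly.

```bash
python3 - <<'E'
from h import *
from scipy.spatial.transform import Rotation as R
s=robot.read_state();print(np.round(R.from_quat(s['orientation']).as_matrix(),3))
A=[cap('scene') for _ in range(3)];B=[cap('top') for _ in range(3)]
a=A[0];b=B[0]
ai=np.mean([c['img'] for c in A],0).astype(np.uint8);bi=np.mean([c['img'] for c in B],0).astype(np.uint8)
print('noise',np.abs(A[0]['img'].astype(int)-A[1]['img']).max())
def up(i,r,c,h,w,f,n):
    cv2.imwrite('pics/'+n,cv2.resize(i[r:r+h,c:c+w],None,fx=f,fy=f,interpolation=cv2.INTER_CUBIC)[:,:,::-1])
up(bi,205,312,30,40,20,'d1.png');up(ai,200,195,30,40,20,'d2.png')
for n,z in(('crank_grip',.056),('crank_knob',.061),('shaft_tip',.088),('pointer',.06),('mat_top',.003)):
    for cn,c in(('scene',a),('top',b)):
        d=pinpoint(n,cn)
        for x in d[:2]: print(n,cn,round(x['conf'],2),np.round(x['location'],1),np.round(atz(c,x['location'],z),4))
# colour blobs
def blob(img,f,r,c,h,w):
    I=img[r:r+h,c:c+w].astype(int);m=f(I[...,0],I[...,1],I[...,2]);y,x=np.nonzero(m);return (y.mean()+r,x.mean()+c,m.sum())
yel=lambda R,G,B:(R>150)&(G>130)&(B<110)
red=lambda R,G,B:(R>130)&(G<90)&(B<90)
for nm,img,c,box in(('top',bi,b,(175,260,30,70)),('scene',ai,a,(220,240,30,60))):
    for k,f in(('band',yel),('ptr',red)):
        try:
            q=blob(img,f,*box);print(nm,k,np.round(q,2),[np.round(atz(c,q[:2],z),4).tolist() for z in(.02,.03,.04,.05,.06)])
        except Exception as e: print(e)
E
```

```text
[[ 0.928 -0.     0.373]
 [-0.373 -0.     0.928]
 [ 0.    -1.    -0.   ]]
noise 18
crank_grip scene 0.73 [183.  377.1] [0.4889 0.2983 0.056 ]
crank_grip top 0.58 [236.3 168.8] [0.4934 0.291  0.056 ]
crank_grip top 0.21 [136.1 288.7] [ 0.7703 -0.035   0.056 ]
crank_knob scene 0.77 [179.4 398.2] [0.4944 0.3577 0.061 ]
crank_knob top 0.97 [244.  141.4] [0.473  0.3622 0.061 ]
shaft_tip scene 0.56 [209.5 215.2] [ 0.545  -0.1345  0.088 ]
shaft_tip top 0.48 [214.9 328.7] [ 0.5418 -0.1354  0.088 ]
pointer scene 0.65 [235.2 257. ] [ 0.6235 -0.0615  0.06  ]
pointer top 0.65 [193.8 299.9] [ 0.6052 -0.0627  0.06  ]
pointer top 0.51 [283.  417.2] [ 0.3632 -0.3649  0.06  ]
mat_top scene 0.74 [237.5 255.8] [ 0.5591 -0.0478  0.003 ]
mat_top scene 0.71 [306.1  88.5] [ 0.6792 -0.4107  0.003 ]
mat_top top 0.74 [238.3 162.7] [0.4942 0.3206 0.003 ]
top band [189.83 275.72  18.  ] [[0.6258, 0.0026, 0.02], [0.6236, 0.0026, 0.03], [0.6213, 0.0027, 0.04], [0.6191, 0.0028, 0.05], [0.6169, 0.0028, 0.06]]
top ptr [196.  299.5   2. ] [[0.6074, -0.0639, 0.02], [0.6053, -0.0633, 0.03], [0.6032, -0.0627, 0.04], [0.6012, -0.0621, 0.05], [0.5991, -0.0615, 0.06]]
scene band [231.   285.48  96.  ] [[0.5756, 0.0187, 0.02], [0.5882, 0.0143, 0.03], [0.6008, 0.0099, 0.04], [0.6134, 0.0054, 0.05], [0.6261, 0.001, 0.06]]
scene ptr [234.71 253.57   7.  ] [[0.569, -0.0554, 0.02], [0.5817, -0.0586, 0.03], [0.5944, -0.0617, 0.04], [0.6072, -0.0649, 0.05], [0.6199, -0.068, 0.06]]
```

View pics/d1.png

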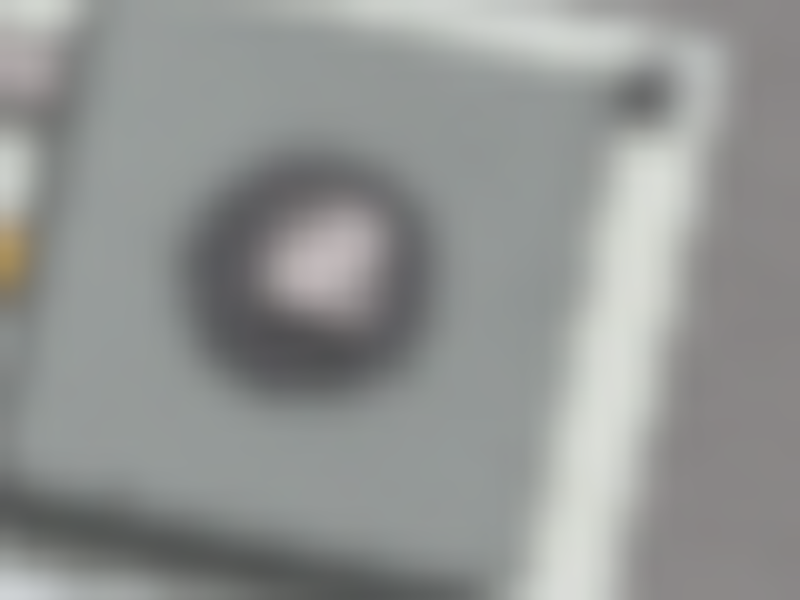

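View pics/d2.png

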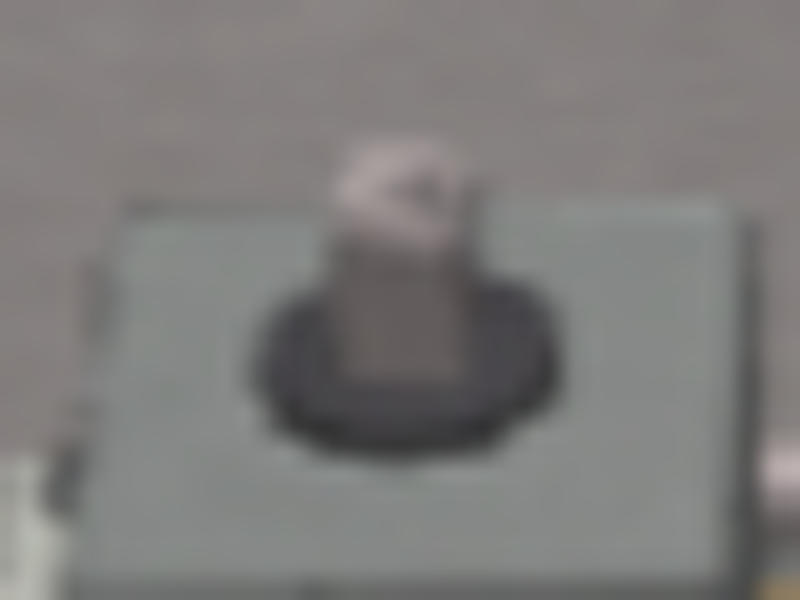

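```bash
cat > fit.py <<'E'
from h import *
from scipy.optimize import minimize
from scipy.spatial import ConvexHull
SS=6
def box(x0,x1,y0,y1,z0,z1,tx=None):
    P=np.array([[x,y,z] for z in(z0,z1) for y in(y0,y1) for x in(x0,x1)],float)
    if tx: P[4:,:2]*=tx
    return [P[i] for i in([0,1,3,2],[4,5,7,6],[0,1,5,4],[2,3,7,6],[0,2,6,4],[1,3,7,5])]
def cyl(cx,cy,r,z0,z1,n=16):
    t=np.arange(n)*2*np.pi/n;c=np.c_[cx+r*np.cos(t),cy+r*np.sin(t)]
    return [np.c_[c,np.full(n,z1)]]+[np.array([[*c[i],z0],[*c[(i+1)%n],z0],[*c[(i+1)%n],z1],[*c[i],z1]]) for i in range(n)]
def pose(P,x,y,z,th):
    c,s=np.cos(th),np.sin(th);return P@np.array([[c,s,0],[-s,c,0],[0,0,1]])/1000+[x,y,z]
def render(c,faces,roi):
    r0,c0,h,w=roi;L=np.zeros((h*SS,w*SS),np.int32);o=np.array(c['cam_to_world'])[:3,3]
    for f,l in faces:   # painter order given
        q=np.array([proj(c,p) for p in f])[:,::-1]
        q=((q+.5-[c0,r0])*SS*16-8).round().astype(np.int32)
        cv2.fillConvexPoly(L,q,int(l),shift=4)
    return L
def resid(img,L,roi,ls,blur=.5):
    r0,c0,h,w=roi;I=img[r0:r0+h,c0:c0+w].reshape(-1,3).astype(float);B=[]
    for l in ls:
        m=(L==l).astype(np.float32)
        if m.sum()<SS*SS: continue
        m=cv2.resize(m,(w,h),interpolation=cv2.INTER_AREA);B.append(cv2.GaussianBlur(m,(0,0),blur).ravel())
    B=np.array(B).T;k=np.linalg.lstsq(B,I,rcond=None)[0];e=I-B@k
    return np.minimum(np.abs(e),40)
def depth_sort(c,F):
    o=np.array(c['cam_to_world'])[:3,3]
    return F
def vis(c,faces_groups):
    """groups: list (convex part) far->near order chosen by caller; culls backfaces per part"""
    o=np.array(c['cam_to_world'])[:3,3];out=[]
    for part in faces_groups:
        ctr=np.mean(np.vstack([f for f,_ in part]),0)
        for f,l in part:
            n=np.cross(f[1]-f[0],f[2]-f[0]);n=n*np.sign(n@(f.mean(0)-ctr))
            if n@(o-f.mean(0))>0: out.append((f,l))
    return out
E
cat > shaft.py <<'E'
from fit import *
a=cap('scene');b=cap('top')
A=np.mean([cap('scene')['img'] for _ in range(4)]+[a['img']],0);B=np.mean([cap('top')['img'] for _ in range(4)]+[b['img']],0)
np.savez('start.npz',A=A,B=B)
def parts(x,y,th,r):
    g=[]
    t=np.arange(32)*2*np.pi/32
    col=[(pose(f,x,y,0,0),1) for f in cyl(0,0,r,60,64,32)]
    col[1:]=[(f,2) for f,_ in col[1:]]
    s=[(pose(f,x,y,0,th),3+i) for i,f in enumerate(box(-7,7,-7,7,64,82))]
    u=[(pose(f,x,y,0,th),10+i) for i,f in enumerate(box(-7,7,-7,7,82,88,9/14))]
    return [col,s,u]
def cost(p,sep=False):
    x,y,th,r,dx,dy=p;o=[]
    for c,I,roi,d in((b,B,(210,319,16,16),(0,0)),(a,A,(204,206,18,18),(dx,dy))):
        F=vis(c,parts(x+d[0]/1000,y+d[1]/1000,th,r));L=render(c,F,roi);o.append((resid(I,L,roi,range(0,16))).mean())
    return o if sep else sum(o)+.02*(dx*dx+dy*dy)/4
best=[]
for deg in range(-45,45,6):
    q=minimize(cost,[.5425,-.135,np.radians(deg),18,0,0],method='Nelder-Mead',options=dict(initial_simplex=np.array([[.5425,-.135,np.radians(deg),18,0,0]]+[[.5425+.003*(i==0),-.135+.003*(i==1),np.radians(deg+4*(i==2)),18-2*(i==3),2*(i==4),2*(i==5)] for i in range(6)]),maxfev=250))
    best.append((q.fun,deg,np.degrees(q.x[2]),*np.round(q.x,4)))
best.sort()
for r in best[:8]:print(np.round(r,3))
E
time python3 shaft.py
```

```text
[  8.054 -15.    -13.84    0.537  -0.134  -0.242  16.68    0.692  -1.689]
[  8.102 -21.    -14.648   0.537  -0.134  -0.256  16.536   0.6    -1.261]
[  8.17  -27.    -22.308   0.537  -0.134  -0.389  16.561   0.876  -1.302]
[  8.183 -33.    -25.697   0.537  -0.134  -0.448  16.626   0.721  -1.465]
[ 8.55  -9.    -4.835  0.537 -0.134 -0.084 16.642  0.727 -1.485]
[ 8.5520e+00 -3.0000e+00 -7.6800e-01  5.3700e-01 -1.3400e-01 -1.3000e-02
  1.6608e+01  8.9500e-01 -1.6970e+00]
[  8.57  -39.    -31.964   0.536  -0.134  -0.558  16.703   0.573  -1.789]
[  8.693 -45.    -38.101   0.537  -0.134  -0.665  16.546   0.741  -1.34 ]
real	1m16.305s
user	1m3.555s
sys	0m0.268s
```

```bash
python3 -c "
from h import *;print(robot.read_state()['t'])"
```

```text
2.4
```

```bash
cat > crank.py <<'E'
from fit import *
a=cap('scene');b=cap('top');D=np.load('start.npz');A=D['A'];B=D['B']
def parts(c,x,y,th,z0=.003):
    P=[(box(-20,20,-20,20,0,26),1),(box(-50,-20,-15,15,20,34),10),(box(-20,85,-10,10,26,34),20),(box(-12,12,-12,12,34,72),30),(cyl(75,0,11,36,80),40)]
    o=np.array(c['cam_to_world'])[:3,3]
    R=[]
    for F,l in P:
        R.append([(pose(f,x,y,z0,th),l+(i if l<40 else min(i,1))) for i,f in enumerate(F)])
    hi=R[3:];hi.sort(key=lambda g:-np.linalg.norm(np.mean(np.vstack([f for f,_ in g]),0)-o))
    mid=[R[1],R[2]];mid.sort(key=lambda g:-np.linalg.norm(np.mean(np.vstack([f for f,_ in g]),0)-o))
    return [R[0]]+mid+hi
def cost(p,full=False):
    x,y,th,dx,dy=p;o=[]
    for c,I,roi,d in((b,B,(225,130,32,66),(0,0)),(a,A,(162,345,52,66),(dx,dy))):
        F=vis(c,parts(c,x+d[0]/1000,y+d[1]/1000,th));L=render(c,F,roi);o.append((resid(I,L,roi,range(0,50))).mean())
    return o if full else sum(o)+.02*(dx*dx+dy*dy)/4
for deg in(100,107):
    x0=np.array([.492,.291,np.radians(deg),0,0])
    q=minimize(cost,x0,method='Nelder-Mead',options=dict(initial_simplex=np.vstack([x0]+[x0+np.eye(5)[i]*[.004,.004,.08,2,2][i] for i in range(5)]),maxfev=220))
    print(q.fun,np.round(q.x,4),np.degrees(q.x[2]),cost(q.x,True))
E
python3 crank.py
```

```text
22.412452295852898 [0.484  0.2878 1.7068 2.587  0.8772] 97.79527686236064 [np.float64(6.8333336822311), np.float64(15.541809869288818)]
22.300053237453447 [ 0.4832  0.2885  1.7024  2.429  -1.3181] 97.53812576787419 [np.float64(6.884188438836214), np.float64(15.377677582611676)]
```

```bash
cat > ov.py <<'E'
import sys
sys.argv
from fit import *
import importlib.util
src=open('crank.py').read().split('for deg')[0]
exec(src)
def ov(c,I,roi,p,n,f=10):
    r0,c0,h,w=roi;im=cv2.resize(I[r0:r0+h,c0:c0+w].clip(0,255).astype(np.uint8),None,fx=f,fy=f,interpolation=cv2.INTER_CUBIC)[:,:,::-1].copy()
    for fc,l in vis(c,parts(c,*p)):
        q=np.array([proj(c,v) for v in fc])[:,::-1];q=((q+.5-[c0,r0])*f).astype(np.int32);cv2.polylines(im,[q],True,(0,255,255),1)
    cv2.imwrite('pics/'+n,im)
if __name__=='__main__':
    ov(b,B,(222,130,40,66),(.4836,.288,1.705),'e1.png');ov(a,A,(160,345,55,70),(.4836,.288,1.705),'e2.png')
    ov(a,A,(160,345,55,70),(.4861,.288,1.705),'e3.png')
E
python3 ov.py
```

```text
(no output)
```

View pics/e1.png

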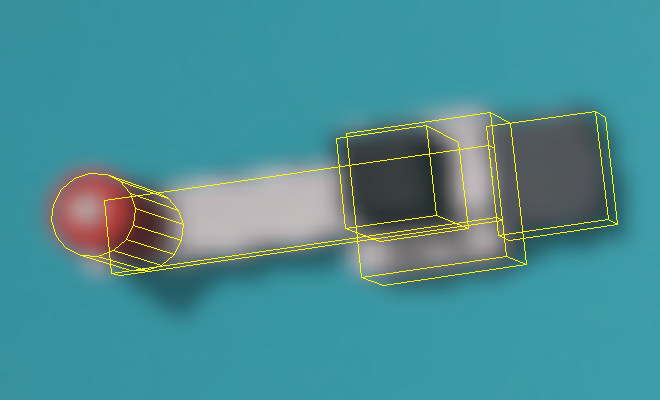

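View pics/e2.png

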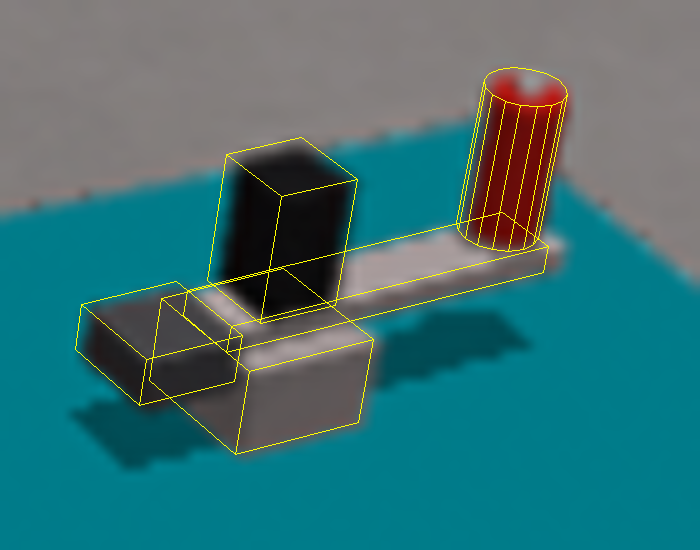

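```bash
python3 -m inch '[[[0.3,-0.4,0,0,0,-0.06],[0.75,-0.98,0,0,0,-0.17],[0.75,-0.98,0,0,0,-0.17]]]' 0 30; python3 -m inch '[[[0.35,-0.45,0,0,0,-0.08],[0.75,-0.98,0,0,0,-0.17],[0.75,-0.98,0,0,0,-0.17]]]'; python3 -m inch '[[[0.35,-0.45,0,0,0,-0.08],[0.75,-0.98,-0.3,0,0,-0.17],[0.75,-0.98,-0.3,0,0,-0.17]]]'
```

```text
t: 2.98
position: [0.3047, 0.5224, 0.2148]
orientation: [0.67, -0.227, 0.227, -0.67]
wrist_force: [0.2, 0.3, 0.7]
gripper_width: 0.095
t: 3.35
position: [0.3659, 0.4427, 0.215]
orientation: [-0.633, 0.315, -0.315, 0.633]
wrist_force: [-1.1, 0.6, 0.5]
gripper_width: 0.0951
t: 3.72
position: [0.4258, 0.3629, 0.1888]
orientation: [0.586, -0.397, 0.397, -0.584]
wrist_force: [0.2, -0.3, 0.5]
gripper_width: 0.0952
```

```bash
python3 -m inch '[[[0.35,-0.45,-0.3,0,0,-0.08],[0.734,-0.93,-0.8,0,0,-0.156],[0.734,-0.93,-0.8,0,0,-0.156],[0.734,-0.93,-0.8,0,0,-0.156]]]'; python3 - <<'E'
from h import *
a=cap('scene');b=cap('top')
for n,c,(r,cc,h,w) in(('f1.png',a,(90,300,130,150)),('f2.png',b,(190,100,100,140))):
    cv2.imwrite('pics/'+n,cv2.resize(c['img'][r:r+h,cc:cc+w],None,fx=4,fy=4,interpolation=cv2.INTER_CUBIC)[:,:,::-1])
E
```

```text
t: 4.22
position: [0.4844, 0.2902, 0.1254]
orientation: [0.534, -0.466, 0.464, -0.532]
wrist_force: [-0.7, -0.0, 1.0]
gripper_width: 0.0952
```

View pics/f1.png

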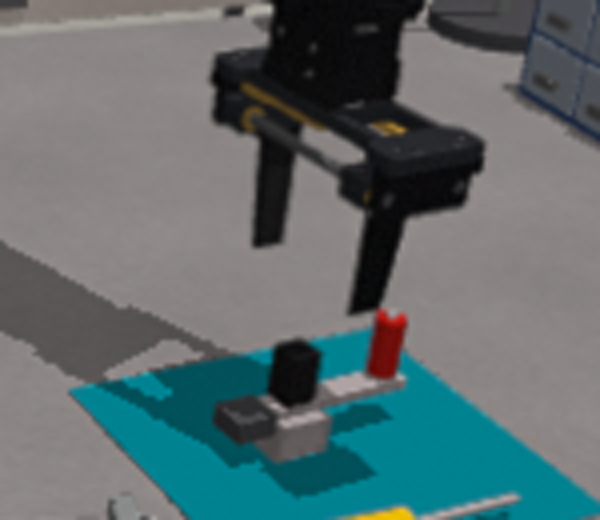

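View pics/f2.png

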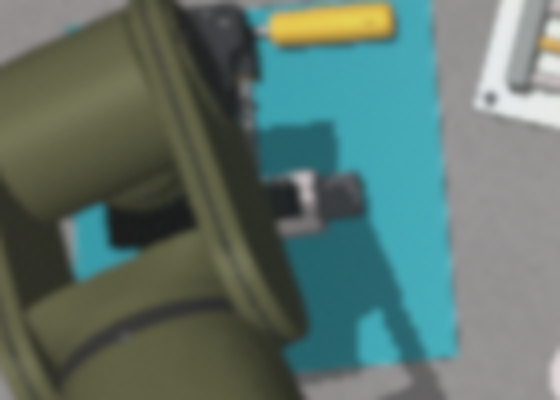

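```bash
python3 - <<'E'
from h import *
a=cap('scene');p=robot.read_state()['position']
print(p,proj(a,p),proj(a,[.4845,.2885,.075]),proj(a,p-[0.0475+.006,.007,0]),proj(a,p+[.0475+.006,.007,0]))
E
```

```text
[0.48470904 0.29039505 0.12650622] [np.float64(158.43764895176417), np.float64(377.6354099287283)] [np.float64(176.32800699279437), np.float64(374.01960479966954)] [np.float64(149.7738066553527), np.float64(365.33849056850704)] [np.float64(167.8016351646363), np.float64(390.87751455431714)]
```

```bash
python3 -m inch '[[[0,-0.02,-0.35,0,0,0],[0,-0.02,-0.7,0,0,0],[0,-0.02,-0.95,0,0,0],[0,-0.02,-1,0,0,0]]]'; python3 -m inch '[[[0,0,0,0,0,0],[0,0,0,0,0,0],[0,0,0,0,0,0],[0,0,0,0,0,0],[0,0,0,0,0,0],[0,0,0,0,0,0]]]' 255 40
```

```text
t: 4.88
position: [0.4838, 0.289, 0.0455]
orientation: [0.534, -0.465, 0.464, -0.532]
wrist_force: [-0.4, -0.6, -0.6]
gripper_width: 0.0951
t: 5.62
position: [0.4838, 0.289, 0.0455]
orientation: [0.534, -0.465, 0.464, -0.532]
wrist_force: [0.2, -0.0, -1.6]
gripper_width: 0.0405
```

```bash
python3 -m inch '[[[0,0,0,0,0,0],[0,0,0,0,0,0],[0,0,0,0,0,0]]]'; python3 -m inch '[[[0,0,0.2,0,0,0],[0,0,0.6,0,0,0],[0,0,1,0,0,0],[0,0,1,0,0,0]]]';  python3 -m inch '[[[0,0,0.4,0,0,0],[0,0,0.8,0,0,0],[0,0,0.8,0,0,0],[0,0,0.8,0,0,0]]]'; python3 - <<'E'
from h import *
a=cap('scene')
for n,c,(r,cc,h,w) in(('g1.png',a,(70,300,130,150)),):
    cv2.imwrite('pics/'+n,cv2.resize(c['img'][r:r+h,cc:cc+w],None,fx=4,fy=4,interpolation=cv2.INTER_CUBIC)[:,:,::-1])
E
```

```text
t: 6.0
position: [0.4839, 0.289, 0.0454]
orientation: [0.534, -0.465, 0.464, -0.532]
wrist_force: [0.2, 0.6, -0.9]
gripper_width: 0.0245
t: 6.5
position: [0.4859, 0.29, 0.1291]
orientation: [-0.532, 0.464, -0.465, 0.535]
wrist_force: [0.5, -0.1, -4.7]
gripper_width: 0.024
t: 7.0
position: [0.4847, 0.2894, 0.1904]
orientation: [-0.533, 0.465, -0.465, 0.533]
wrist_force: [-0.9, -0.7, -3.9]
gripper_width: 0.0238
```

View pics/g1.png

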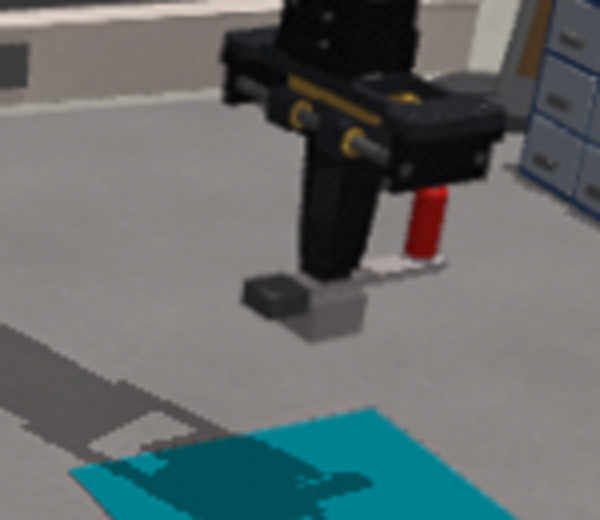

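```bash
M='x'; python3 -m inch '[[[0.03,-0.2,0,0,0,-0.01],[0.07,-0.55,0,0,0,-0.03],[0.11,-0.88,0,0,0,-0.044]]]'; python3 -m inch '[[[0.04,-0.4,0,0,0,-0.015],[0.07,-0.7,0,0,0,-0.03],[0.11,-1,0,0,0,-0.044]]]';python3 -m inch '[[[0.04,-0.4,0,0,0,-0.015],[0.07,-0.7,0,0,0,-0.03],[0.11,-1,0,0,0,-0.044]]]';python3 -m inch '[[[0.04,-0.4,0,0,0,-0.015],[0.07,-0.7,0,0,0,-0.03],[0.11,-1,0,0,0,-0.044]]]'
```

```text
t: 7.42
position: [0.4925, 0.217, 0.1882]
orientation: [0.518, -0.483, 0.483, -0.515]
wrist_force: [0.5, 0.3, -3.0]
gripper_width: 0.0238
t: 7.8
position: [0.5005, 0.135, 0.1866]
orientation: [-0.501, 0.502, -0.5, 0.497]
wrist_force: [0.2, 0.6, -3.3]
gripper_width: 0.0237
t: 8.18
position: [0.5082, 0.0531, 0.185]
orientation: [-0.483, 0.52, -0.517, 0.478]
wrist_force: [0.8, -0.3, -4.8]
gripper_width: 0.0237
t: 8.55
position: [0.5159, -0.0286, 0.1834]
orientation: [-0.465, 0.537, -0.533, 0.459]
wrist_force: [1.6, 0.2, -4.0]
gripper_width: 0.0237
```

```bash
python3 -m inch '[[[0.07,-0.25,0,0,0,-0.02],[0.13,-0.5,0,0,0,-0.042],[0.13,-0.66,0,0,0,-0.042]]]'; python3 -m inch '[[[0.07,-0.25,0,0,0,-0.02],[0.13,-0.5,0,0,0,-0.042],[0.13,-0.64,0,0,0,-0.042],[0.13,-0.65,0,0,0,-0.042],[0.13,-0.65,0,0,0,-0.042]]]'; python3 - <<'E'
from h import *
a=cap('scene');b=cap('top')
for n,c,(r,cc,h,w) in(('h1.png',a,(120,150,130,150)),('h2.png',b,(150,230,120,150))):
    cv2.imwrite('pics/'+n,cv2.resize(c['img'][r:r+h,cc:cc+w],None,fx=4,fy=4,interpolation=cv2.INTER_CUBIC)[:,:,::-1])
np.savez('hold.npz',A=a['img'],B=b['img'])
E
```

```text
t: 8.93
position: [0.5259, -0.0827, 0.1827]
orientation: [-0.447, 0.553, -0.548, 0.44]
wrist_force: [0.9, 0.5, -3.1]
gripper_width: 0.0237
t: 9.55
position: [0.5362, -0.1345, 0.1827]
orientation: [-0.429, 0.568, -0.562, 0.422]
wrist_force: [0.9, 0.5, -2.7]
gripper_width: 0.0236
```

View pics/h1.png

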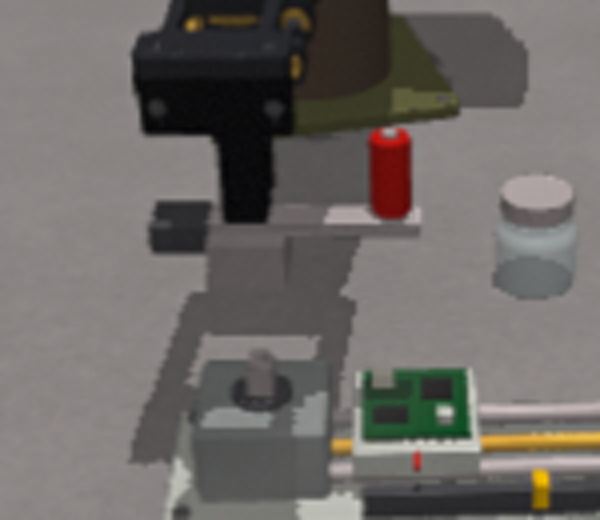

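View pics/h2.png

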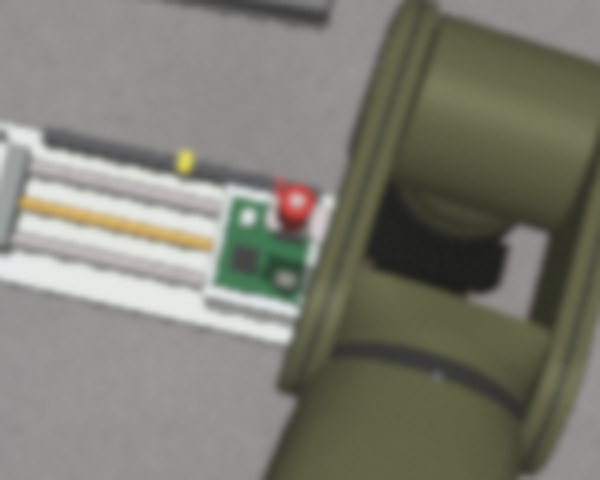

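```bash
python3 - <<'E'
import ov
from ov import *
D=np.load('hold.npz');p=robot.read_state();print(p['position'])
q=p['orientation'];th=np.pi/2+ (np.pi/2-2*np.arctan2(abs(q[1]),abs(q[0])));print(np.degrees(th))
x,y,z=p['position']
A=D['A'].astype(float);B=D['B'].astype(float)
ov(a,A,(145,180,55,80),(x,y,th,z-.0424),'i1.png');
E
```

```text
[ 0.53626715 -0.13420683  0.1827727 ]
74.18319963058485
```

View pics/i1.png

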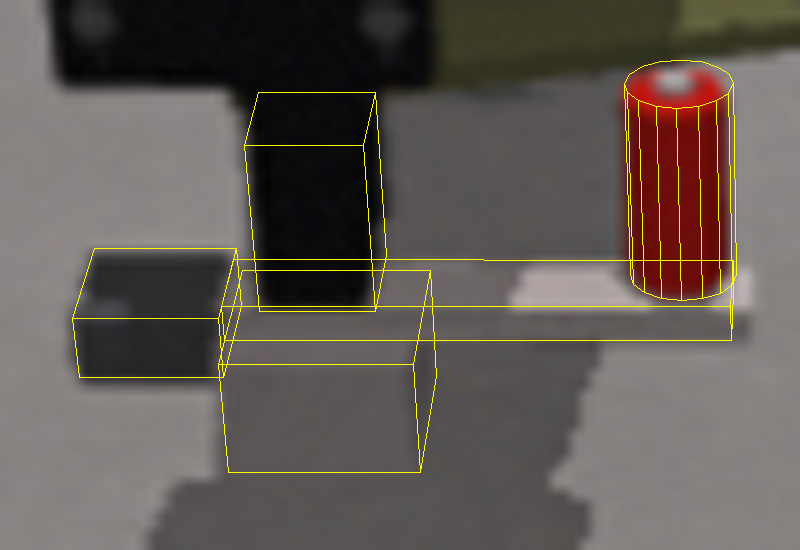

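```bash
python3 -m inch '[[[0.01,-0.01,-0.25,0,0,0],[0.01,-0.01,-0.5,0,0,0],[0.01,-0.01,-0.6,0,0,0],[0.01,-0.01,-0.6,0,0,0]]]'; python3 -m inch '[[[0,0,-0.03,0,0,0],[0,0,-0.06,0,0,0],[0,0,-0.09,0,0,0],[0,0,-0.12,0,0,0],[0,0,-0.15,0,0,0]]]'
```

```text
t: 10.25
position: [0.5362, -0.1347, 0.133]
orientation: [-0.43, 0.568, -0.561, 0.422]
wrist_force: [0.4, -0.2, -3.3]
gripper_width: 0.0239
t: 10.88
position: [0.5363, -0.1347, 0.121]
orientation: [-0.429, 0.568, -0.561, 0.422]
wrist_force: [0.3, 0.2, -3.0]
gripper_width: 0.0239
```

```bash
python3 -m inch '[[[0,0,-0.03,0,0,0],[0,0,-0.06,0,0,0],[0,0,-0.09,0,0,0],[0,0,-0.12,0,0,0],[0,0,-0.13,0,0,0]]]'; python3 -m inch '[[[0,0,-0.02,0,0,0],[0,0,-0.04,0,0,0],[0,0,-0.06,0,0,0],[0,0,-0.06,0,0,0]]]'
```

```text
t: 11.5
position: [0.5363, -0.1347, 0.1105]
orientation: [-0.429, 0.568, -0.561, 0.422]
wrist_force: [0.5, 0.3, -4.0]
gripper_width: 0.0239
t: 12.0
position: [0.5363, -0.1347, 0.1065]
orientation: [-0.43, 0.568, -0.561, 0.422]
wrist_force: [-2.7, 1.9, 3.7]
gripper_width: 0.0237
```

```bash
python3 -m inch '[[[0,0,-0.01,0,0,0],[0,0,-0.01,0,0,0],[0,0,-0.01,0,0,0],[0,0,-0.01,0,0,0],[0,0,-0.01,0,0,0]]]' 0; python3 -m inch '[[[0,0,0.3,0,0,0],[0,0,0.7,0,0,0],[0,0,0.8,0,0,0],[0,0,0.8,0,0,0]]]' ; python3 - <<'E'
from h import *
a=cap('scene');b=cap('top')
for n,c,(r,cc,h,w) in(('j1.png',a,(150,150,120,150)),('j2.png',b,(150,230,120,150))):
    cv2.imwrite('pics/'+n,cv2.resize(c['img'][r:r+h,cc:cc+w],None,fx=4,fy=4,interpolation=cv2.INTER_CUBIC)[:,:,::-1])
np.savez('seat.npz',A=a['img'],B=b['img'])
from ov import *
ov(a,a['img'].astype(float),(170,180,55,80),(.5363,-.1347,np.radians(74.2),.064),'j3.png')
E
```

```text
t: 12.62
position: [0.5364, -0.1348, 0.1057]
orientation: [-0.429, 0.568, -0.561, 0.422]
wrist_force: [0.7, -0.6, 0.4]
gripper_width: 0.0681
t: 13.12
position: [0.5365, -0.1348, 0.1698]
orientation: [-0.429, 0.568, -0.561, 0.422]
wrist_force: [-0.3, -0.3, 0.3]
gripper_width: 0.0951
```

View pics/j1.png

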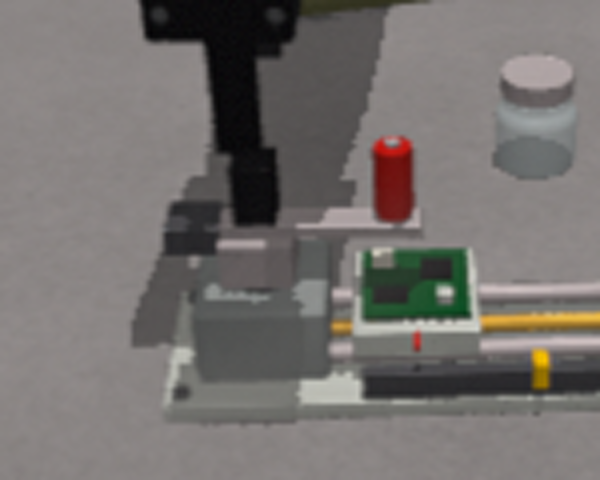

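View pics/j3.png

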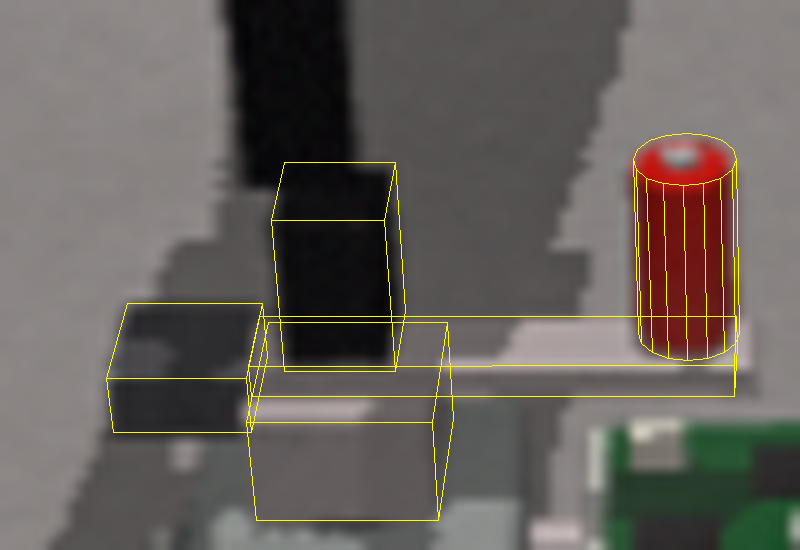

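```bash
cat > circ.py <<'E'
import sys
from h import *
c=np.array([.5363,-.1347]);s=robot.read_state();p=s['position'];d=p[:2]-c
ph=np.degrees(np.arctan2(d[1],d[0]));print('phi',ph,'r',np.hypot(*d)*1000,'z',p[2],'F',s['wrist_force'],'t',s['t'])
st=float(sys.argv[1]) if len(sys.argv)>1 else 10;n=int(sys.argv[2]) if len(sys.argv)>2 else 9
for i in range(1,n+1):
    t=np.radians(ph-st*i);q=(c+.075*np.array([np.cos(t),np.sin(t)])-p[:2])/.08;print('[%.2f,%.2f,0,0,0,0],'%tuple(q),end='')
E
python3 -m inch '[[[0.12,0.45,0,0,0,0],[0.25,0.9,0,0,0,0],[0.25,0.9,0,0,0,0],[0.25,0.9,0,0,0,0]]]' 120; python3 -m inch '[[[0,0,-0.2,0,0,0],[0,0,-0.5,0,0,0],[0,0,-0.77,0,0,0],[0,0,-0.77,0,0,0]]]';  python3 - <<'E'
from h import *
a=cap('scene')
for n,c,(r,cc,h,w) in(('k1.png',a,(120,150,120,150)),):
    cv2.imwrite('pics/'+n,cv2.resize(c['img'][r:r+h,cc:cc+w],None,fx=4,fy=4,interpolation=cv2.INTER_CUBIC)[:,:,::-1])
E
```

```text
t: 13.82
position: [0.555, -0.0627, 0.1672]
orientation: [-0.431, 0.569, -0.56, 0.421]
wrist_force: [-0.9, 0.1, 0.6]
gripper_width: 0.0604
t: 14.32
position: [0.5526, -0.0631, 0.1022]
orientation: [-0.432, 0.571, -0.559, 0.419]
wrist_force: [0.3, 0.7, 0.7]
gripper_width: 0.0504
```

View pics/k1.png

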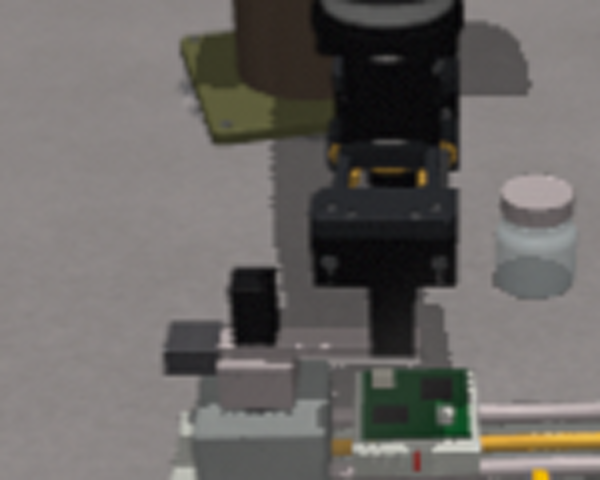

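```bash
cat > tilt.py <<'E'
from h import *
from scipy.spatial.transform import Rotation as R
s=robot.read_state();M=R.from_quat(s['orientation']).as_matrix();y=M[:,1]
r=np.cross(y,[0,0,-1]);print('pos',s['position'],'correction rotvec units',np.round(r/(np.pi/2),4),'jaw',np.degrees(np.arctan2(M[1,2],M[0,2])),'width',s['gripper_width'],'F',np.round(s['wrist_force'],1))
E
python3 tilt.py
```

```text
pos [ 0.5538445  -0.0631804   0.10398914] correction rotvec units [-0.0016 -0.0137 -0.    ] jaw -16.02385884581381 width 0.050292153008309734 F [-0.4 -0.3  0. ]
```

```bash
python3 -m inch '[[[0.035,0.01,0.04,-0.002,-0.014,0],[0.035,0.01,0.04,-0.002,-0.014,0],[0.035,0.01,0.04,-0.002,-0.014,0]]]'; python3 tilt.py;  python3 -m inch '[[[0,0,0,0,0,0],[0,0,0,0,0,0],[0,0,0,0,0,0],[0,0,0,0,0,0],[0,0,0,0,0,0],[0,0,0,0,0,0]]]' 255 25; python3 tilt.py
```

```text
t: 14.75
position: [0.5571, -0.0625, 0.1081]
orientation: [0.425, -0.564, 0.565, -0.426]
wrist_force: [-0.4, 0.8, -0.3]
gripper_width: 0.0503
pos [ 0.55708314 -0.06245333  0.10808082] correction rotvec units [0.0006 0.0012 0.    ] jaw -16.020177419565794 width 0.05031275435171915 F [-0.4  0.8 -0.3]
t: 15.5
position: [0.5571, -0.0625, 0.1081]
orientation: [0.425, -0.564, 0.565, -0.426]
wrist_force: [0.1, -0.2, 0.2]
gripper_width: 0.0216
pos [ 0.55707465 -0.0624672   0.10806366] correction rotvec units [0.0005 0.0012 0.    ] jaw -16.02099812227531 width 0.021585257237427883 F [ 0.1 -0.2  0.2]
```

Knob gripped (22 mm). Now I'll work out the winding rows.

```bash
python3 circ.py 10 9
```

```text
phi 73.95439821403453 r 75.16091344832746 z 0.10806366233056446 F [ 0.14571847 -0.21112702  0.20111901] t 15.5
[0.15,-0.06,0,0,0,0],[0.29,-0.14,0,0,0,0],[0.42,-0.25,0,0,0,0],[0.52,-0.38,0,0,0,0],[0.60,-0.52,0,0,0,0],[0.65,-0.68,0,0,0,0],[0.68,-0.84,0,0,0,0],[0.67,-1.00,0,0,0,0],[0.64,-1.16,0,0,0,0],
```

```bash
python3 -m inch '[[[0.15,-0.06,0,0,0,0],[0.29,-0.14,0,0,0,0],[0.42,-0.25,0,0,0,0],[0.52,-0.38,0,0,0,0],[0.60,-0.52,0,0,0,0],[0.65,-0.68,0,0,0,0],[0.68,-0.84,0,0,0,0]]]';python3 tilt.py; python3 circ.py 12 9
```

```text
t: 16.38
position: [0.6122, -0.1308, 0.1083]
orientation: [0.425, -0.564, 0.566, -0.426]
wrist_force: [1.5, 2.5, 0.8]
gripper_width: 0.0217
pos [ 0.61215778 -0.13076583  0.10833903] correction rotvec units [0.0008 0.002  0.    ] jaw -16.024549369475654 width 0.02169270170874859 F [1.5 2.5 0.8]
phi 2.968837490587302 r 75.95972429253061 z 0.10833902579109332 F [1.49588525 2.50030109 0.81658249] t 16.375
[-0.02,-0.20,0,0,0,0],[-0.07,-0.39,0,0,0,0],[-0.16,-0.56,0,0,0,0],[-0.29,-0.71,0,0,0,0],[-0.44,-0.84,0,0,0,0],[-0.61,-0.92,0,0,0,0],[-0.80,-0.98,0,0,0,0],[-1.00,-0.99,0,0,0,0],[-1.19,-0.95,0,0,0,0],
```

```bash
python3 -m inch '[[[-0.02,-0.20,0,0,0,0],[-0.07,-0.39,0,0,0,0],[-0.16,-0.56,0,0,0,0],[-0.29,-0.71,0,0,0,0],[-0.44,-0.84,0,0,0,0],[-0.61,-0.92,0,0,0,0],[-0.80,-0.98,0,0,0,0],[-1.00,-0.99,0,0,0,0]]]';python3 tilt.py; python3 circ.py 12 9
```

```text
t: 17.38
position: [0.5307, -0.2093, 0.1079]
orientation: [0.425, -0.564, 0.565, -0.426]
wrist_force: [3.3, 4.9, -1.0]
gripper_width: 0.0218
pos [ 0.5307331  -0.20933398  0.10792747] correction rotvec units [-0.0003  0.0016  0.    ] jaw -16.04262739499283 width 0.021807274858145695 F [ 3.3  4.9 -1. ]
phi -94.26575940884898 r 74.84130926035299 z 0.10792747080745271 F [ 3.2747199   4.85156899 -0.96000613] t 17.375
[-0.19,0.03,0,0,0,0],[-0.37,0.11,0,0,0,0],[-0.54,0.22,0,0,0,0],[-0.67,0.36,0,0,0,0],[-0.77,0.53,0,0,0,0],[-0.84,0.71,0,0,0,0],[-0.87,0.90,0,0,0,0],[-0.85,1.10,0,0,0,0],[-0.80,1.29,0,0,0,0],
```

```bash
python3 -m inch '[[[-0.19,0.03,0,0,0,0],[-0.37,0.11,0,0,0,0],[-0.54,0.22,0,0,0,0],[-0.67,0.36,0,0,0,0],[-0.77,0.53,0,0,0,0],[-0.84,0.71,0,0,0,0],[-0.87,0.90,0,0,0,0]]]';python3 tilt.py; python3 circ.py 12 9
```

```text
t: 18.25
position: [0.4621, -0.1376, 0.1081]
orientation: [0.424, -0.562, 0.567, -0.427]
wrist_force: [12.6, -2.2, -8.0]
gripper_width: 0.0219
pos [ 0.46209614 -0.13757253  0.1080776 ] correction rotvec units [0.0016 0.005  0.    ] jaw -16.027123156737275 width 0.021868236210625742 F [12.6 -2.2 -8. ]
phi -177.78311384710685 r 74.25944155170771 z 0.10807760221099014 F [12.58705205 -2.16153871 -7.96031479] t 18.25
[0.00,0.20,0,0,0,0],[0.06,0.38,0,0,0,0],[0.15,0.56,0,0,0,0],[0.27,0.71,0,0,0,0],[0.43,0.83,0,0,0,0],[0.60,0.92,0,0,0,0],[0.79,0.96,0,0,0,0],[0.99,0.97,0,0,0,0],[1.18,0.94,0,0,0,0],
```

```bash
sed -i 's/\.5363,-\.1347/.5378,-.1352/' circ.py; python3 circ.py 12 9
```

```text
phi -178.2049623023102 r 75.74103063206734 z 0.10807760221099014 F [12.58705205 -2.16153871 -7.96031479] t 18.25
[0.02,0.20,0,0,0,0],[0.08,0.38,0,0,0,0],[0.17,0.56,0,0,0,0],[0.30,0.71,0,0,0,0],[0.45,0.83,0,0,0,0],[0.63,0.91,0,0,0,0],[0.82,0.96,0,0,0,0],[1.02,0.96,0,0,0,0],[1.21,0.93,0,0,0,0],
```

```bash
python3 -m inch '[[[0.02,0.20,0,0,0,0],[0.08,0.38,0,0,0,0],[0.17,0.56,0,0,0,0],[0.30,0.71,0,0,0,0],[0.45,0.83,0,0,0,0],[0.63,0.91,0,0,0,0],[0.82,0.96,0,0,0,0],[1.0,0.96,0,0,0,0]]]';python3 tilt.py; python3 circ.py 12 9; python3 - <<'E'
from h import *
a=cap('scene')
for n,c,(r,cc,h,w) in(('l1.png',a,(140,170,120,150)),):
    cv2.imwrite('pics/'+n,cv2.resize(c['img'][r:r+h,cc:cc+w],None,fx=4,fy=4,interpolation=cv2.INTER_CUBIC)[:,:,::-1])
E
```

```text
t: 19.25
position: [0.5434, -0.0597, 0.1081]
orientation: [0.423, -0.563, 0.567, -0.428]
wrist_force: [-2.8, 3.5, 1.4]
gripper_width: 0.0213
pos [ 0.54343944 -0.05966159  0.10805774] correction rotvec units [0.0003 0.0051 0.    ] jaw -16.022533473737568 width 0.021264261622910525 F [-2.8  3.5  1.4]
phi 85.73041415766131 r 75.74862579074896 z 0.10805774392284463 F [-2.78066136  3.48663307  1.38161401] t 19.25
[0.19,-0.04,0,0,0,0],[0.37,-0.12,0,0,0,0],[0.54,-0.23,0,0,0,0],[0.67,-0.37,0,0,0,0],[0.77,-0.54,0,0,0,0],[0.84,-0.72,0,0,0,0],[0.87,-0.92,0,0,0,0],[0.85,-1.11,0,0,0,0],[0.80,-1.30,0,0,0,0],
```

View pics/l1.png

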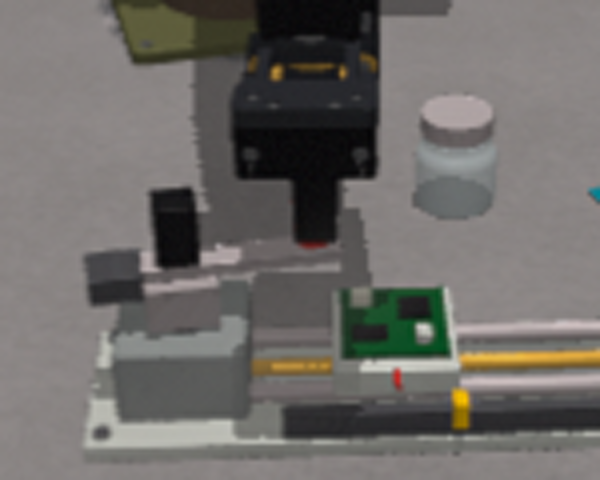

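```bash
python3 - <<'E'
from ov import *
ov(a,a['img'].astype(float),(170,185,55,80),(.5374,-.1350,np.radians(85.7),.064),'m3.png')
E
```

```text
(no output)
```

View pics/m3.png

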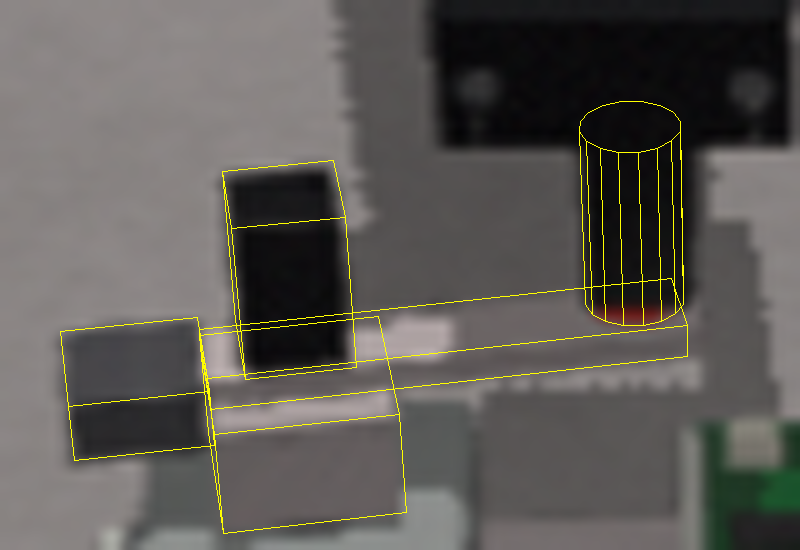

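```bash
python3 -m inch '[[[0.19,-0.04,0,0,0,0],[0.37,-0.12,0,0,0,0],[0.54,-0.23,0,0,0,0],[0.67,-0.37,0,0,0,0],[0.77,-0.54,0,0,0,0],[0.84,-0.72,0,0,0,0],[0.87,-0.92,0,0,0,0]]]';python3 tilt.py; python3 circ.py 12 9
```

```text
t: 20.27
position: [0.6127, -0.1346, 0.1079]
orientation: [0.423, -0.563, 0.566, -0.427]
wrist_force: [-6.7, 3.2, 1.3]
gripper_width: 0.0215
pos [ 0.61271714 -0.13459313  0.10788143] correction rotvec units [-0.      0.0048  0.    ] jaw -16.052730058474875 width 0.021528345728811158 F [-6.7  3.2  1.3]
phi 0.46411630959135136 r 74.91959814635888 z 0.10788142793754914 F [-6.6967297   3.1548277   1.30211809] t 20.275
[-0.02,-0.20,0,0,0,0],[-0.08,-0.38,0,0,0,0],[-0.17,-0.55,0,0,0,0],[-0.30,-0.70,0,0,0,0],[-0.46,-0.82,0,0,0,0],[-0.64,-0.90,0,0,0,0],[-0.83,-0.94,0,0,0,0],[-1.03,-0.94,0,0,0,0],[-1.22,-0.90,0,0,0,0],
```

```bash
sed -i 's/\.5378,-\.1352/.5371,-.1350/' circ.py; python3 -m inch '[[[-0.02,-0.20,0,0,0,0],[-0.09,-0.38,0,0,0,0],[-0.18,-0.55,0,0,0,0],[-0.31,-0.70,0,0,0,0],[-0.47,-0.82,0,0,0,0],[-0.65,-0.90,0,0,0,0],[-0.84,-0.94,0,0,0,0]]]';python3 tilt.py; python3 circ.py 12 9; cat > ptr.py <<'E'
import sys
from h import *
tag=sys.argv[1]
A=[cap('scene') for _ in range(2)];B=[cap('top') for _ in range(1)]
a=A[0];b=B[0];ai=np.mean([c['img'] for c in A],0);bi=B[0]['img'].astype(float)
for n,i,(r,cc,h,w) in((tag+'s.png',ai,(205,235,45,60)),(tag+'t.png',bi,(175,240,45,60))):
    cv2.imwrite('pics/'+n,cv2.resize(i[r:r+h,cc:cc+w].astype(np.uint8),None,fx=10,fy=10,interpolation=cv2.INTER_CUBIC)[:,:,::-1])
for nm in('pointer','band'):
    for cn,c in(('scene',a),('top',b)):
        d=pinpoint(nm,cn)
        for x in d[:1]:print(nm,cn,round(x['conf'],2),np.round(x['location'],1))
E
python3 ptr.py n1
```

```text
t: 21.15
position: [0.5456, -0.2094, 0.1078]
orientation: [0.422, -0.563, 0.567, -0.428]
wrist_force: [2.2, 7.7, -1.0]
gripper_width: 0.0217
pos [ 0.54564175 -0.20942236  0.1077919 ] correction rotvec units [-0.0012  0.0067  0.    ] jaw -16.087734799339643 width 0.021737895799629127 F [ 2.2  7.7 -1. ]
phi -83.45258550649874 r 74.91094488859936 z 0.10779190204633018 F [ 2.24187792  7.67262128 -0.99967915] t 21.15
[-0.20,-0.00,0,0,0,0],[-0.39,0.04,0,0,0,0],[-0.57,0.11,0,0,0,0],[-0.73,0.23,0,0,0,0],[-0.86,0.37,0,0,0,0],[-0.96,0.54,0,0,0,0],[-1.02,0.73,0,0,0,0],[-1.04,0.92,0,0,0,0],[-1.03,1.12,0,0,0,0],pointer scene 0.69 [236.4 278.2]
pointer top 0.92 [191.9 283.8]
band scene 0.37 [238.8 281.1]
band top 0.71 [190.3 283.2]
```

View pics/n1s.png

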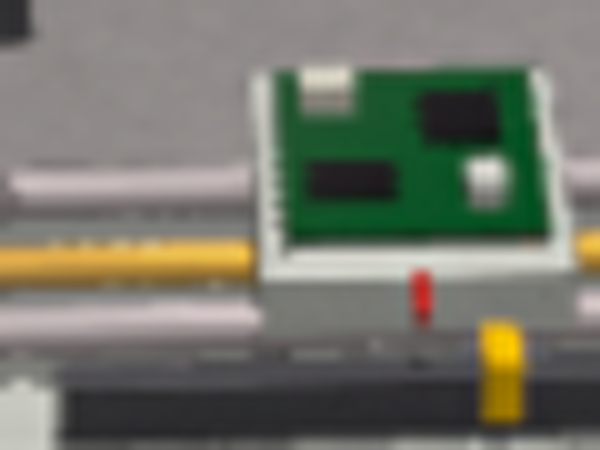

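View pics/n1t.png

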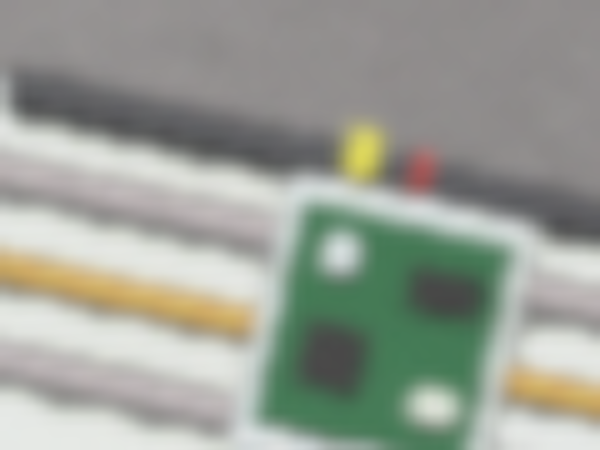

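```bash
cat > dist.py <<'E'
from h import *
def cent(img,kind,box):
    r,c,h,w=box;I=img[r:r+h,c:c+w].astype(float);R,G,B=I[...,0],I[...,1],I[...,2]
    if kind=='r': W=np.clip(R-np.maximum(G,B)-25,0,None)
    else: W=np.clip(np.minimum(R,G)-B-60,0,None)
    y,x=np.mgrid[r:r+h,c:c+w];return np.array([(W*y).sum(),(W*x).sum()])/W.sum(),W.sum()
def meas(a,b,ai,bi,sb,tb,bs,bt):
    ps,_=cent(ai,'r',sb);pt,_=cent(bi,'r',tb);ys,_=cent(ai,'y',bs);yt,_=cent(bi,'y',bt)
    p,e=tri(a,ps,b,pt);y,e2=tri(a,ys,b,yt)
    return ps,pt,ys,yt,p,e,y,e2
if __name__=='__main__':
    a=cap('scene');b=cap('top');D=np.load('start.npz')
    u=None
    for nm,ai,bi,pc,tc,ybs,ybt in(('start',D['A'],D['B'],254,299,(228,278,18,14),(184,270,11,12)),('now',a['img'],b['img'],277,282,(233,278,14,14),(184,270,11,9))):
        sb=(229,pc-4,12,9);tb=(188,tc-4,8 if nm=='now' else 11,9)
        r=meas(a,b,ai,bi,sb,tb,ybs,ybt)
        print(nm,*[np.round(x,4) for x in r])
E
python3 dist.py
```

```text
start [234.6582 253.7428] [195.7994 299.3703] [236.4505 284.7605] [190.0968 275.7921] [ 0.6024 -0.0626  0.0461] 0.0009 [0.6203 0.0022 0.0408] 0.0005
now [233.9118 276.721 ] [191.6074 281.7259] [240.7991 284.835 ] [189.95   275.8239] [ 0.6145 -0.0143  0.0469] 0.0008 [0.6229 0.0019 0.0308] 0.0007
```

```bash
python3 -m inch '[[[-0.20,0,0,0,0,0],[-0.39,0.04,0,0,0,0],[-0.57,0.11,0,0,0,0],[-0.73,0.23,0,0,0,0],[-0.86,0.37,0,0,0,0],[-0.96,0.54,0,0.001,-0.006,0],[-1.0,0.73,0,0.001,-0.006,0]]]';python3 tilt.py; python3 circ.py 10 9
```

```text
t: 22.48
position: [0.4645, -0.1526, 0.1077]
orientation: [0.42, -0.561, 0.569, -0.43]
wrist_force: [-0.5, -4.2, -0.6]
gripper_width: 0.0214
pos [ 0.46451986 -0.1526099   0.10769101] correction rotvec units [0.001  0.0114 0.    ] jaw -16.063213807730722 width 0.021439490900990458 F [-0.5 -4.2 -0.6]
phi -166.36203731319586 r 74.68591039365322 z 0.10769100898236184 F [-0.47258797 -4.1634354  -0.63082888] t 22.475
[-0.03,0.16,0,0,0,0],[-0.02,0.32,0,0,0,0],[0.01,0.48,0,0,0,0],[0.07,0.64,0,0,0,0],[0.15,0.78,0,0,0,0],[0.26,0.90,0,0,0,0],[0.39,1.00,0,0,0,0],[0.53,1.08,0,0,0,0],[0.69,1.13,0,0,0,0],
```

```bash
python3 -m inch '[[[-0.03,0.16,0,0,0.004,0],[-0.02,0.32,0,0,0.008,0],[0.01,0.48,0,0.001,0.011,0],[0.07,0.64,0,0.001,0.011,0],[0.15,0.78,0,0.001,0.011,0],[0.26,0.90,0,0.001,0.011,0],[0.39,1.0,0,0.001,0.011,0]]]';python3 tilt.py; python3 circ.py 5 9; python3 - <<'E'
from h import *
from dist import cent
a=cap('scene');b=cap('top')
for n,i,(r,cc,h,w) in(('o1s.png',a['img'],(205,235,45,60)),('o1t.png',b['img'],(175,240,45,60))):
    cv2.imwrite('pics/'+n,cv2.resize(i[r:r+h,cc:cc+w],None,fx=10,fy=10,interpolation=cv2.INTER_CUBIC)[:,:,::-1])
E
```

```text
t: 23.35
position: [0.4962, -0.0715, 0.1078]
orientation: [-0.425, 0.565, -0.565, 0.426]
wrist_force: [-3.1, 0.1, 2.9]
gripper_width: 0.0212
pos [ 0.49622533 -0.07146701  0.10784646] correction rotvec units [-0.0006  0.      0.    ] jaw -16.053215881484082 width 0.021244609045625185 F [-3.1  0.1  2.9]
phi 122.75565895207525 r 75.54587722971446 z 0.1078464608041925 F [-3.08171539  0.09833068  2.89938829] t 23.35
[0.07,0.04,0,0,0,0],[0.15,0.07,0,0,0,0],[0.23,0.10,0,0,0,0],[0.30,0.12,0,0,0,0],[0.38,0.13,0,0,0,0],[0.47,0.14,0,0,0,0],[0.55,0.14,0,0,0,0],[0.63,0.14,0,0,0,0],[0.71,0.12,0,0,0,0],
```

View pics/o1s.png

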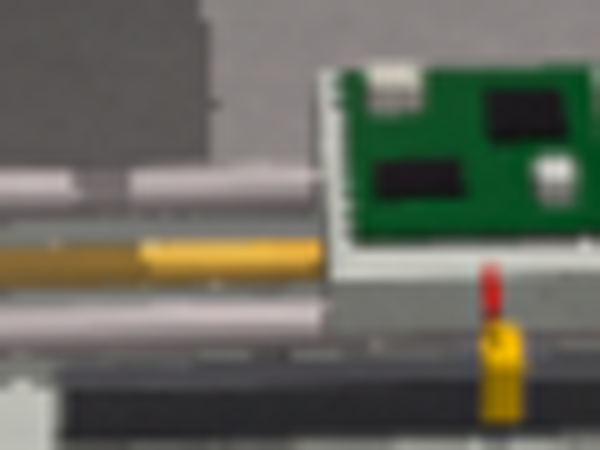

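View pics/o1t.png

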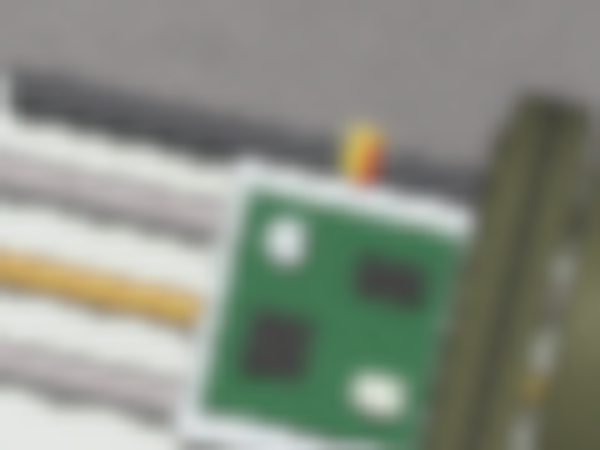

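```bash
python3 -m inch '[[[0.07,0.04,0,0,0,0],[0.15,0.07,0,0,0,0],[0.23,0.10,0,0,0,0],[0.30,0.12,0,0,0,0],[0.31,0.12,0,0,0,0],[0.31,0.12,0,0,0,0]]]';python3 tilt.py; python3 circ.py 5 3; python3 - <<'E'
from h import *
from dist import cent
a=cap('scene');b=cap('top')
for n,i,(r,cc,h,w) in(('p1s.png',a['img'],(205,235,45,60)),('p1t.png',b['img'],(175,240,45,60))):
    cv2.imwrite('pics/'+n,cv2.resize(i[r:r+h,cc:cc+w],None,fx=10,fy=10,interpolation=cv2.INTER_CUBIC)[:,:,::-1])
E
```

```text
t: 24.2
position: [0.522, -0.061, 0.108]
orientation: [-0.424, 0.565, -0.564, 0.427]
wrist_force: [-2.6, 5.1, 5.2]
gripper_width: 0.0218
pos [ 0.52199549 -0.06097104  0.1079606 ] correction rotvec units [-0.0021  0.001   0.    ] jaw -16.030053730616668 width 0.021821634446935058 F [-2.6  5.1  5.2]
phi 101.53206253336958 r 75.55417075992133 z 0.10796059848165249 F [-2.57971833  5.11212019  5.1501487 ] t 24.2
[0.08,0.01,0,0,0,0],[0.16,0.01,0,0,0,0],[0.25,0.01,0,0,0,0],
```

View pics/p1s.png

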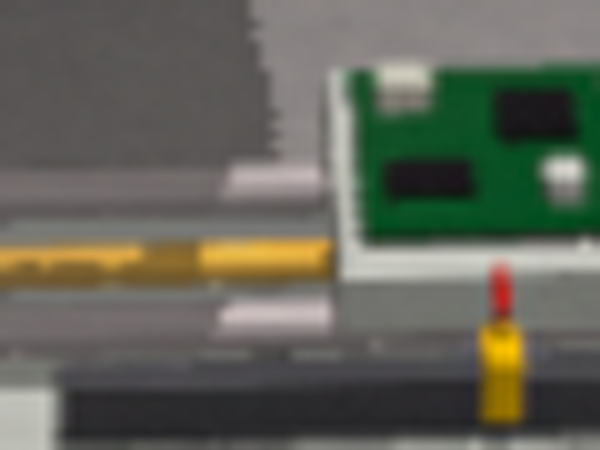

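View pics/p1t.png

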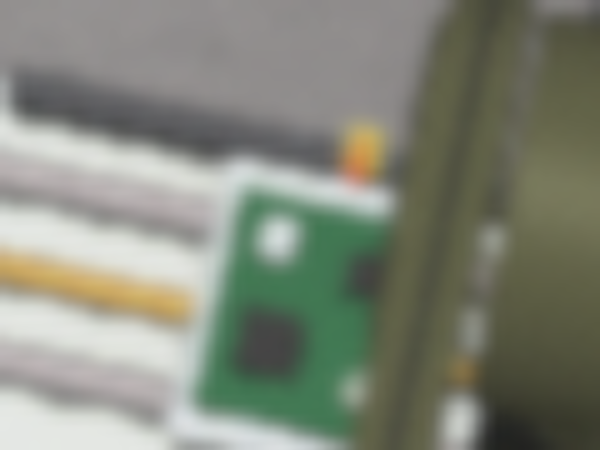

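```bash
python3 -m inch '[[[0,0,0,0,0,0],[0,0,0,0,0,0],[0,0,0,0,0,0],[0,0,0,0,0,0]]]' 100; python3 -m inch '[[[0,0,0.2,0,0,0],[0,0,0.5,0,0,0],[0,0,0.78,0,0,0],[0,0,0.78,0,0,0]]]'; python3 tilt.py; python3 - <<'E'
from h import *
from ov import *
ov(a,a['img'].astype(float),(160,180,75,80),(.537,-.1350,np.radians(101.5),.064),'q3.png')
for cn,c in (('scene',a),('top',b)):
  for n,z in(('crank_grip',.117),('crank_knob',.122)):
    d=pinpoint(n,cn);print(n,cn,[(round(x['conf'],2),np.round(atz(c,x['location'],z),4)) for x in d[:2]])
cv2.imwrite('pics/q4.png',cv2.resize(b['img'][170:260,250:370],None,fx=6,fy=6,interpolation=cv2.INTER_CUBIC)[:,:,::-1])
E
```

```text
t: 24.8
position: [0.522, -0.0612, 0.1079]
orientation: [-0.424, 0.565, -0.564, 0.427]
wrist_force: [0.1, 0.3, 0.1]
gripper_width: 0.0552
t: 25.3
position: [0.5239, -0.0616, 0.1737]
orientation: [0.423, -0.564, 0.566, -0.428]
wrist_force: [-0.2, 0.2, -0.1]
gripper_width: 0.0576
pos [ 0.52391571 -0.06162192  0.17367336] correction rotvec units [-0.0011  0.0051  0.    ] jaw -16.04672266106353 width 0.05763765191943547 F [-0.2  0.2 -0.1]
crank_grip scene [(0.69, array([ 0.5527, -0.1341,  0.117 ]))]
crank_knob scene [(0.9, array([ 0.5204, -0.0568,  0.122 ]))]
crank_grip top [(0.4, array([ 0.5301, -0.1318,  0.117 ]))]
crank_knob top []
```

View pics/q3.png

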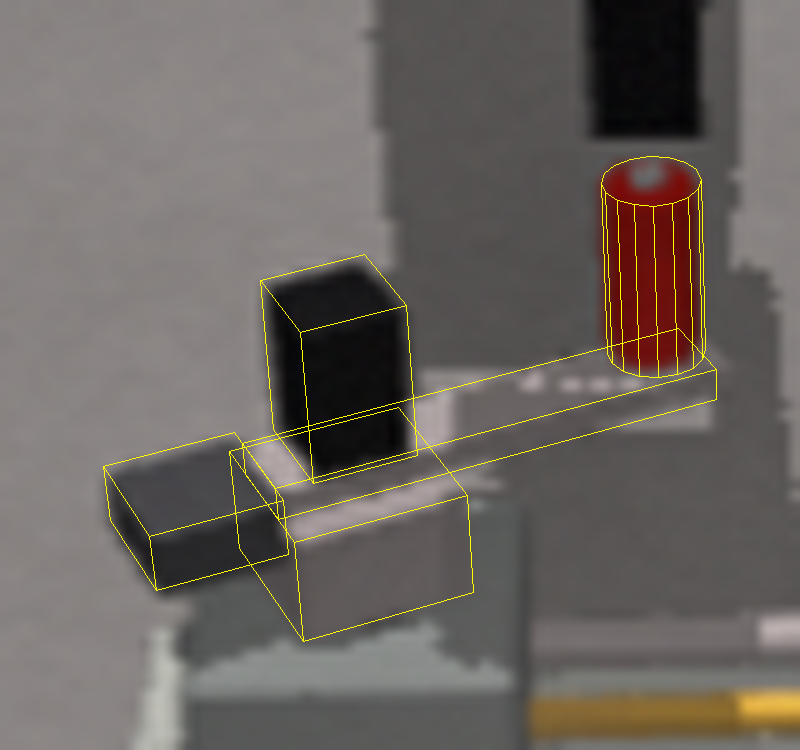

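View pics/q4.png

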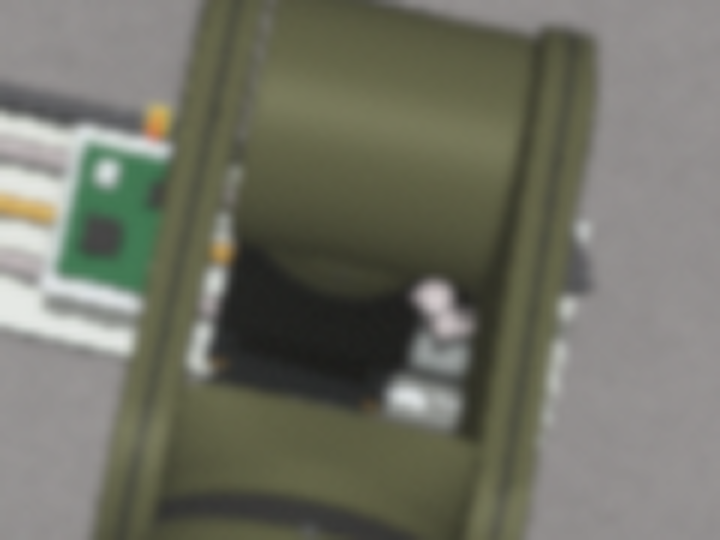

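```bash
python3 -m inch '[[[0.05,-0.3,0,0,0.002,0.1],[0.1,-0.6,0,0,0.005,0.2],[0.164,-0.917,0,0,0.005,0.306],[0.164,-0.917,0,0,0.005,0.306],[0.164,-0.917,0,0,0.005,0.306]]]' 80; python3 tilt.py
```

```text
t: 26.22
position: [0.5341, -0.1339, 0.1684]
orientation: [0.549, -0.451, 0.445, -0.545]
wrist_force: [0.0, 0.1, 0.2]
gripper_width: 0.0652
pos [ 0.53405269 -0.1338887   0.16835514] correction rotvec units [-0.0014 -0.0066 -0.    ] jaw 11.382331857167026 width 0.06515013739299605 F [0.  0.1 0.2]
```

```bash
python3 -m inch '[[[0.037,-0.014,0,-0.001,-0.007,0],[0.037,-0.014,-0.2,-0.001,-0.007,0],[0.037,-0.014,-0.45,-0.001,-0.007,0],[0.037,-0.014,-0.7,-0.001,-0.007,0],[0.037,-0.014,-0.72,-0.001,-0.007,0],[0.037,-0.014,-0.72,-0.001,-0.007,0]]]' 80; python3 tilt.py
```

```text
t: 26.98
position: [0.537, -0.135, 0.1105]
orientation: [-0.547, 0.448, -0.448, 0.547]
wrist_force: [0.4, -0.3, -0.0]
gripper_width: 0.0654
pos [ 0.53699256 -0.13499968  0.11045561] correction rotvec units [-0.0005  0.0001  0.    ] jaw 11.376860993121996 width 0.0653627750837607 F [ 0.4 -0.3 -0. ]
```

```bash
python3 -m inch '[[[0,0,-0.05,0,0,0],[0,0,-0.05,0,0,0]]]' 80;  python3 -m inch '[[[0,0,0,0,0,0],[0,0,0,0,0,0],[0,0,0,0,0,0],[0,0,0,0,0,0],[0,0,0,0,0,0],[0,0,0,0,0,0],[0,0,0,0,0,0]]]' 255 40; python3 tilt.py
```

```text
t: 27.22
position: [0.5371, -0.1351, 0.1067]
orientation: [-0.547, 0.448, -0.448, 0.547]
wrist_force: [0.1, -0.3, 0.1]
gripper_width: 0.0656
t: 28.1
position: [0.5368, -0.1352, 0.1067]
orientation: [-0.547, 0.448, -0.448, 0.547]
wrist_force: [-2.7, -0.4, 2.0]
gripper_width: 0.0235
pos [ 0.53684439 -0.13516625  0.1066876 ] correction rotvec units [-0.0003 -0.0002 -0.    ] jaw 11.381675224236195 width 0.02352907250010905 F [-2.7 -0.4  2. ]
```

Gripped. Now I'll lift slowly.

```bash
python3 -m inch '[[[0,0,0.1,0,0,0],[0,0,0.2,0,0,0],[0,0,0.3,0,0,0],[0,0,0.4,0,0,0],[0,0,0.6,0,0,0],[0,0,0.8,0,0,0],[0,0,1,0,0,0]]]'; python3 tilt.py; python3 - <<'E'
from h import *
a=cap('scene')
for n,i,(r,cc,h,w) in(('r1.png',a['img'],(130,170,120,150)),):
    cv2.imwrite('pics/'+n,cv2.resize(i[r:r+h,cc:cc+w],None,fx=4,fy=4,interpolation=cv2.INTER_CUBIC)[:,:,::-1])
E
```

```text
t: 28.98
position: [0.5371, -0.1352, 0.1884]
orientation: [-0.547, 0.448, -0.448, 0.547]
wrist_force: [-0.3, -0.4, -4.3]
gripper_width: 0.0236
pos [ 0.53708899 -0.13519573  0.1884329 ] correction rotvec units [-0.0001  0.0005  0.    ] jaw 11.384105697125065 width 0.023556240719121515 F [-0.3 -0.4 -4.3]
```

View pics/r1.png

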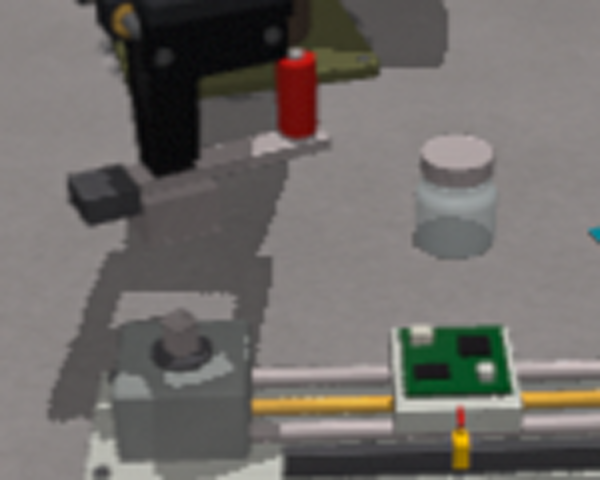

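```bash
python3 -m inch '[[[-0.03,0.2,0,0,0,0],[-0.07,0.55,0,0,0,0],[-0.11,0.9,0,0,0,0]]]'; python3 -m inch '[[[-0.04,0.4,0,0,0,0],[-0.08,0.7,0,0,0,0],[-0.12,1,0,0,0,0]]]'; python3 -m inch '[[[-0.04,0.4,0,0,0,0],[-0.08,0.7,0,0,0,0],[-0.12,1,0,0,0,0]]]'; python3 -m inch '[[[-0.04,0.4,0,0,0,0],[-0.08,0.7,0,0,0,0],[-0.12,1,0,0,0,0]]]';python3 tilt.py
```

```text
t: 29.4
position: [0.5288, -0.062, 0.1905]
orientation: [-0.546, 0.447, -0.449, 0.548]
wrist_force: [0.9, 0.0, -2.4]
gripper_width: 0.0241
t: 29.78
position: [0.5181, 0.0199, 0.1897]
orientation: [-0.547, 0.447, -0.448, 0.548]
wrist_force: [0.3, 1.1, -3.1]
gripper_width: 0.0238
t: 30.15
position: [0.5073, 0.1016, 0.189]
orientation: [-0.547, 0.448, -0.448, 0.548]
wrist_force: [0.4, -0.4, -4.1]
gripper_width: 0.0239
t: 30.52
position: [0.4963, 0.1832, 0.1882]
orientation: [0.548, -0.448, 0.447, -0.547]
wrist_force: [0.2, 0.5, -3.3]
gripper_width: 0.0239
pos [0.496313   0.18320148 0.18823591] correction rotvec units [-0.0003 -0.0008 -0.    ] jaw 11.502742331452428 width 0.023898264512343344 F [ 0.2  0.5 -3.3]
```

```bash
python3 -m inch '[[[-0.04,0.3,0,0,0,0],[-0.08,0.6,0,0,0,0],[-0.08,0.66,0,0,0,0]]]'; python3 -m inch '[[[-0.04,0.3,0,0,0,0],[-0.08,0.6,0,0,0,0],[-0.08,0.66,0,0,0,0],[-0.08,0.66,0,0,0,0]]]'; python3 -m inch '[[[0,0,-0.3,0,0,0],[0,0,-0.6,0,0,0],[0,0,-0.9,0,0,0],[0,0,-1,0,0,0],[0,0,-1,0,0,0]]]';python3 tilt.py
```

```text
t: 30.9
position: [0.4886, 0.2376, 0.1876]
orientation: [0.549, -0.448, 0.446, -0.548]
wrist_force: [0.1, 0.2, -3.4]
gripper_width: 0.024
t: 31.4
position: [0.482, 0.29, 0.1872]
orientation: [0.549, -0.447, 0.446, -0.547]
wrist_force: [0.8, 0.3, -3.8]
gripper_width: 0.0238
t: 32.02
position: [0.4819, 0.2893, 0.107]
orientation: [0.549, -0.448, 0.446, -0.547]
wrist_force: [0.1, 0.4, -3.7]
gripper_width: 0.0237
pos [0.48188839 0.28934179 0.10698265] correction rotvec units [ 0.0007 -0.0026  0.    ] jaw 11.625229929376582 width 0.023688696562531458 F [ 0.1  0.4 -3.7]
```

Next: descend to 0.048 with a tilt correction, then ease down to contact.

```bash
python3 -m inch '[[[0,0,-0.25,0.001,-0.003,0],[0,0,-0.5,0.001,-0.003,0],[0,0,-0.7,0.001,-0.003,0],[0,0,-0.73,0.001,-0.003,0],[0,0,-0.73,0.001,-0.003,0]]]'; python3 -m inch '[[[0,0,-0.01,0,0,0],[0,0,-0.02,0,0,0],[0,0,-0.03,0,0,0],[0,0,-0.03,0,0,0]]]';python3 tilt.py
```

```text
t: 32.65
position: [0.4821, 0.2895, 0.0487]
orientation: [-0.548, 0.447, -0.447, 0.548]
wrist_force: [0.6, -0.7, -3.6]
gripper_width: 0.0237
t: 33.15
position: [0.4821, 0.2894, 0.0463]
orientation: [-0.548, 0.447, -0.447, 0.548]
wrist_force: [0.3, 0.3, -3.5]
gripper_width: 0.0237
pos [0.48208593 0.28941275 0.04631724] correction rotvec units [-0.0003  0.0005  0.    ] jaw 11.622144440848253 width 0.023749076143267527 F [ 0.3  0.3 -3.5]
```

```bash
python3 -m inch '[[[0,0,-0.005,0,0,0],[0,0,-0.01,0,0,0],[0,0,-0.012,0,0,0],[0,0,-0.012,0,0,0]]]';python3 tilt.py
```

```text
t: 33.65
position: [0.4821, 0.2894, 0.0457]
orientation: [-0.548, 0.447, -0.447, 0.548]
wrist_force: [-1.1, -1.4, -0.9]
gripper_width: 0.0241
pos [0.48209931 0.28944392 0.04571326] correction rotvec units [-0.0003  0.0005  0.    ] jaw 11.62733447181633 width 0.02414178777361636 F [-1.1 -1.4 -0.9]
```

```bash
python3 -m inch '[[[0,0,-0.004,0,0,0],[0,0,-0.004,0,0,0]]]'; python3 -m inch '[[[0,0,0,0,0,0],[0,0,0,0,0,0],[0,0,0,0,0,0],[0,0,0,0,0,0],[0,0,0,0,0,0]]]' 80; python3 -m inch '[[[0,0,0.3,0,0,0],[0,0,0.7,0,0,0],[0,0,1,0,0,0],[0,0,1,0,0,0]]]'; python3 -m inch '[[[0,0,0.5,0,0,0],[-0.5,0,1,0,0,0],[-1,0,1,0,0,0],[-1,0,1,0,0,0]]]'; python3 - <<'E'
from h import *
from ov import *
cv2.imwrite('pics/u1.png',a['img'][:,:,::-1]);cv2.imwrite('pics/u2.png',b['img'][:,:,::-1])
ov(a,a['img'].astype(float),(160,345,55,70),(.4821,.2894,np.radians(101.6)),'u3.png')
for n,i,(r,cc,h,w) in(('u4.png',a['img'],(205,235,45,60)),('u5.png',b['img'],(175,240,45,60))):
    cv2.imwrite('pics/'+n,cv2.resize(i[r:r+h,cc:cc+w],None,fx=10,fy=10,interpolation=cv2.INTER_CUBIC)[:,:,::-1])
E
```

```text
t: 33.9
position: [0.4821, 0.2894, 0.0457]
orientation: [-0.548, 0.447, -0.447, 0.548]
wrist_force: [-2.1, -1.7, 1.8]
gripper_width: 0.0238
t: 34.52
position: [0.4822, 0.2895, 0.0457]
orientation: [-0.548, 0.447, -0.447, 0.548]
wrist_force: [0.4, -0.6, -0.3]
gripper_width: 0.0637
t: 35.02
position: [0.4837, 0.2903, 0.1282]
orientation: [-0.546, 0.446, -0.448, 0.55]
wrist_force: [-0.5, 0.2, 0.2]
gripper_width: 0.0651
t: 35.52
position: [0.4017, 0.2901, 0.2069]
orientation: [-0.547, 0.446, -0.447, 0.55]
wrist_force: [-0.7, -0.7, -0.8]
gripper_width: 0.0651
```

View pics/u1.png

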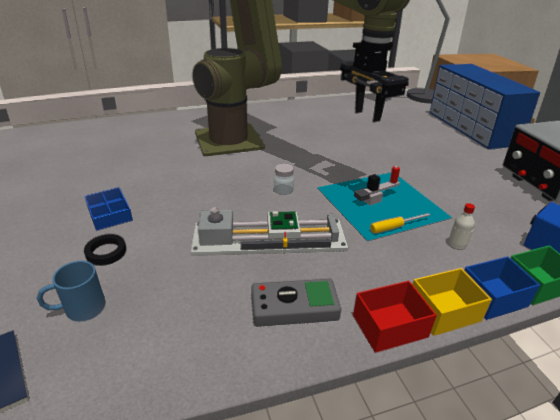

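View pics/u3.png

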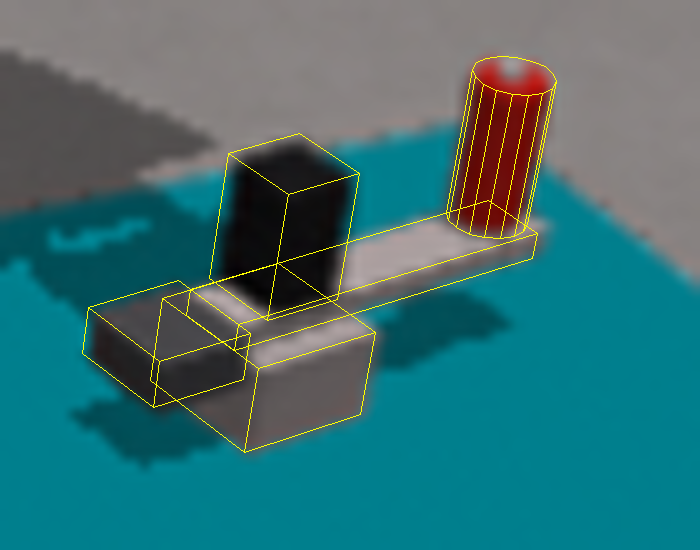

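View pics/u4.png

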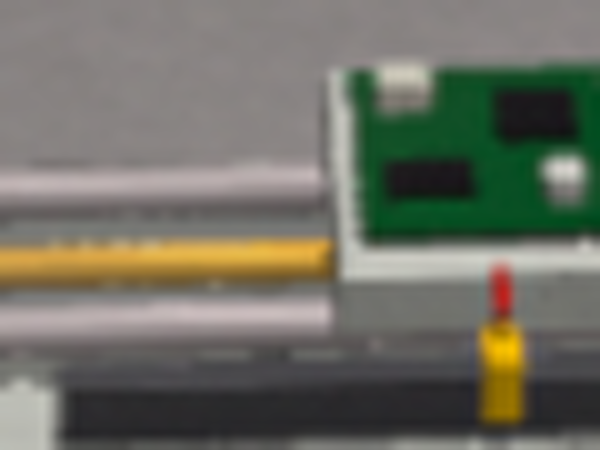

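View pics/u5.png

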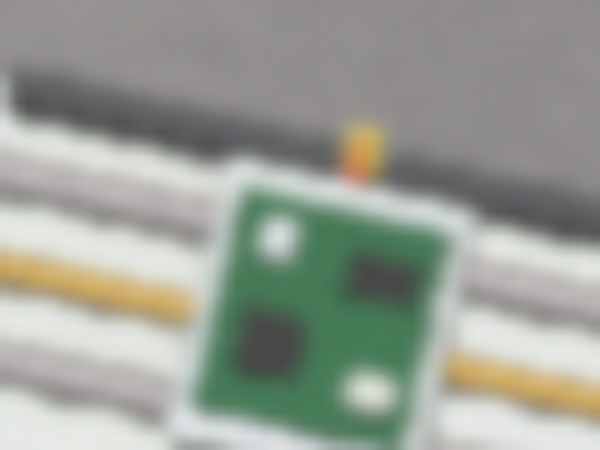

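The crank stands upright on the mat at about (375,187) px, matching the model outline. The pointer is at the middle of the yellow band in both views, at about (285,235) in the scene view. Everything else is where it was, so I'm handing in.

```bash
python3 -c "
from cell import robot
print(robot.read_state()['wrist_force'],robot.close_job())"
```

```text
the job is handed in; nothing more can be done
[0.10566445 0.09980466 0.10404125] None
```

The table's red pointer stands in the yellow band, and the crank is back on the teal mat, upright and released. The job was handed in after about 36 s of the 72 s allowed.

**What I did:** I lifted the crank by its grip block and lowered it fully onto the square shaft. I then wound it about 1.9 turns clockwise by the knob, regripped the block, lifted the crank off and set it down close to where it had been.

**Last checks:**
- **Pointer:** it sits at about the middle of the band in both camera views, which I read as good to roughly 1 mm.
- **Crank:** it stands on the mat with its hub flat, to within about a pixel of the expected outline in the scene view.
- **Forces:** the largest wrist force I read was about 15 N, at one point during winding where my circle centre was 1 mm off. I corrected the centre and went on.
- **Other objects:** the rest of the bench looked unmoved by eye in the last scene picture; I did not measure each item.
- **Weaker readings:** the trained networks were sometimes wrong or missed the small parts. I relied on the calibrated model fits and the pictures instead.

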